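# Put the cleaning corner of the bench in order

### The job

Put the cleaning corner of the workbench in order: stand the toppled square bottle upright in the middle of the cork mat, then set its black stopper fully home in its neck. Stow every loose rod in the rack, one to a hole, slid tip first from the front through both plates until the handle's shoulder comes up to the front plate. Leave everything else on the bench where it is.

Things in the scene. Friction and masses are not known exactly. Their poses are not given: they have to be found in the camera images.
- rack: fixed steel rack, 76 deep (x), 250 wide (y), 98 mm high. Upright front and rear plates, 6 mm thick, outer faces 76 mm apart, each with four 15 mm round holes 75 mm above the bench, 64 mm apart, in line front to rear. Origin under its centre on the bench; x points from the front plate (towards the robot, yaw within 0.2 rad) to the rear one. Rods slide in along +x.
- hole0 (a point): centre of hole 0 at the outer face of the rack's front plate (75 mm above the bench); the matching hole in the rear plate lies straight behind it along the rack's x; axes as the rack's
- hole1 (a point): centre of hole 1 at the outer face of the rack's front plate (75 mm above the bench); the matching hole in the rear plate lies straight behind it along the rack's x; axes as the rack's
- hole2 (a point): centre of hole 2 at the outer face of the rack's front plate (75 mm above the bench); the matching hole in the rear plate lies straight behind it along the rack's x; axes as the rack's
- hole3 (a point): centre of hole 3 at the outer face of the rack's front plate (75 mm above the bench); the matching hole in the rear plate lies straight behind it along the rack's x; axes as the rack's
- rod0: loose rod (0.13 kg): square aluminium handle 22 x 22 x 80 mm, then round steel shaft 10 mm across, 90 mm long, last 8 mm tapered to 5 mm. Lies flat, level. Origin on the underside of the handle's middle; x along the rod to the tip; the axis is 11 mm above the origin in its own z. Balances in the front half of the handle. Two to four are present (absent: None).
- rod0_shoulder (a point): on the axis of rod0, at the handle's front face where the shaft begins (40 mm ahead of the handle's middle; the tip is 90 mm further on); axes as the rod's
- rod1: loose rod (0.13 kg): square aluminium handle 22 x 22 x 80 mm, then round steel shaft 10 mm across, 90 mm long, last 8 mm tapered to 5 mm. Lies flat, level. Origin on the underside of the handle's middle; x along the rod to the tip; the axis is 11 mm above the origin in its own z. Balances in the front half of the handle. Two to four are present (absent: None).
- rod1_shoulder (a point): on the axis of rod1, at the handle's front face where the shaft begins (40 mm ahead of the handle's middle; the tip is 90 mm further on); axes as the rod's
- rod2: loose rod (0.13 kg): square aluminium handle 22 x 22 x 80 mm, then round steel shaft 10 mm across, 90 mm long, last 8 mm tapered to 5 mm. Lies flat, level. Origin on the underside of the handle's middle; x along the rod to the tip; the axis is 11 mm above the origin in its own z. Balances in the front half of the handle. Two to four are present (absent: None).
- rod2_shoulder (a point): on the axis of rod2, at the handle's front face where the shaft begins (40 mm ahead of the handle's middle; the tip is 90 mm further on); axes as the rod's
- rod3: loose rod (0.13 kg): square aluminium handle 22 x 22 x 80 mm, then round steel shaft 10 mm across, 90 mm long, last 8 mm tapered to 5 mm. Lies flat, level. Origin on the underside of the handle's middle; x along the rod to the tip; the axis is 11 mm above the origin in its own z. Balances in the front half of the handle. Two to four are present (absent: None).
- rod3_shoulder (a point): on the axis of rod3, at the handle's front face where the shaft begins (40 mm ahead of the handle's middle; the tip is 90 mm further on); axes as the rod's
- bottle: loose amber bottle (0.25 kg, empty), lying on its side at the start: square body 64 x 64 x 100 mm, then a round neck 36 mm outside diameter, 26 mm bore, 45 mm long and open (145 mm in all). Origin at the centre of its base, z along it to the mouth.
- bottle_mouth (a point): centre of the bottle's mouth, at the rim, 145 mm from the base; axes as the bottle's
- mat: fixed square cork mat on the bench, 140 x 140 mm, 4 mm thick; origin at its underside centre
- stopper: loose black stopper (0.06 kg), 72 mm high: tapered plug 35 mm long (16 mm across at the bottom, 23 at the top), flange 36 mm across, 5 thick, round grip 22 mm across, 32 high on top. Starts upright in the block's hole, flange on the block. Origin at the plug's lower end, z up through the grip. Fully home: flange on the bottle's rim.
- stopblock: fixed wooden block 70 x 70 x 45 mm with a hole that holds the stopper; origin at its underside centre
- tape: bystander: roll of masking tape lying flat, 90 mm across, 24 mm high; origin at its underside
- driver: bystander: screwdriver lying on the bench, about 180 mm long; origin at its middle
- jar: bystander: small closed jar, 50 mm across, 60 mm high; origin at its underside
- hammer: bystander: brass hammer lying on the bench, about 220 mm long
- oiler: bystander: green oil can, upright, 56 mm across, 130 mm high; origin at its underside
- block: bystander: brass block 70 x 40 x 30 mm; origin at its underside
Not all that is in view belongs to the job. What is shaped like the stopper but orange or pink is not meant. Of the things that look like the bottle, take the one that is farthest to the robot's right at the start.

How it is judged:
On the way, in this order (a step that is already met when the one before it is completed fails the run):
1. the bottle stands upright in the middle of the cork mat (angle between bottle's own z axis and vertical below 0.06 rad and horizontal distance between bottle and mat below 0.035 m and z of bottle in the frame of mat below 0.008 m and linear speed of bottle below 0.02 m/s), for 0.2 s.
2. the stopper is fully home in the neck of the upright bottle (z of stopper in the frame of bottle between 0.1 and 0.115 m and horizontal distance between stopper and bottle_mouth below 0.008 m and angle between the z axis of stopper and the z axis of bottle, either way round below 0.08 rad and angle between bottle's own z axis and vertical below 0.06 rad and horizontal distance between bottle and mat below 0.035 m and z of bottle in the frame of mat below 0.008 m), for 0.2 s.
At the end, for the whole second after the job is handed in: Bottle upright (0.06 rad), within 35 mm of the mat's centre; stopper in its neck, flange within 5 mm of the rim; every rod present through a pair of rack holes, tip past the rear plate, handle's shoulder within 15 mm of the front plate; all at rest (all of step 2 and linear speed of each of bottle, rod0, rod1, rod2, rod3 below 0.02 m/s and x of rod0_shoulder in the frame of rack between -0.053 and -0.033 m and z of rod0_shoulder in the frame of rack between 0.065 and 0.085 m and y of rod0_shoulder in the frame of rack between -0.115 and 0.115 m and angle between the x axis of each of rod0, rod1, rod2, rod3 and the x axis of rack, either way round below 0.1 rad and x of rod1_shoulder in the frame of rack between -0.053 and -0.033 m and z of rod1_shoulder in the frame of rack between 0.065 and 0.085 m and y of rod1_shoulder in the frame of rack between -0.115 and 0.115 m and x of rod2_shoulder in the frame of rack between -0.053 and -0.033 m and z of rod2_shoulder in the frame of rack between 0.065 and 0.085 m and y of rod2_shoulder in the frame of rack between -0.115 and 0.115 m and x of rod3_shoulder in the frame of rack between -0.053 and -0.033 m and z of rod3_shoulder in the frame of rack between 0.065 and 0.085 m and y of rod3_shoulder in the frame of rack between -0.115 and 0.115 m); the robot touches nothing.
It fails at once if a bystander (tape, driver, jar, hammer, oiler, block) was moved more than 40 mm (distance of any of tape, driver, jar, hammer, oiler, block from where it was at the start of the episode above 0.04 m).
Of rod0, rod1, rod2, rod3 only 2 to 4 are there at a start; the rules pass over those that are not, and their reading is None.
At some moment in a run one of rod0, rod1, rod2, rod3 may be knocked a few centimetres aside while the robot is not near it.
It also fails if it takes over 210 s, if anything falls off the work surface, if the arm or the gripper's body presses on something with over 40 N, if the wrist force passes 120 N, or if a joint passes its speed limit or range.

### The arm

A 6-joint arm with a two-finger parallel gripper is mounted at the origin on the work surface. World frame = base frame: x ahead of the robot, y to its left, z up, the work surface at z = 0. Lengths are in m, angles in rad, forces in N, time in s.
With the tool pointing down it reaches from about 0.3 to 0.775 m from the base axis. Payload 14.6 kg.
Tool frame: the origin (TCP) lies at the very end of the fingers, on their centre line; the grasp point (between the pads) lies 19 mm behind it; z points along the fingers, y is the direction in which the jaws open and shut (so a half turn about z gives the same grasp; the last joint's range is limited). The gripper opens to 94 mm and grips with 3 to 60 N. Pads are 16 mm wide; open, the fingers measure 119 mm over their backs; the gripper's body (75 mm by 177 mm) begins 78 mm behind the grasp point.
Start: joints at [-1.177, 0.3, 1.521, -0, 1.321, -0.067], TCP at [0.245, -0.493, 0.205] pointing down, gripper open.
Joint ranges: [-3.03, 3.03], [-0.79, 2.21], [0.23, 2.52], [-1.04, 4.18], [0, 3.07], [-2.55, 2.55]. Speed limits (rad/s): [2.22, 2.22, 2.57, 3.14, 3.14, 3.14].

### API

Orientations are given as [roll, pitch, yaw] about the fixed x, y, z axes, in that order (R = Rz(yaw) Ry(pitch) Rx(roll)).
In Python, from station import ctrl, eyes gives the robot as it stands.
- The arm moves only by the tool jog_arm, never from a script. Its argument "moves" is a list of rows, each a list of 3 entries, a list of its own where there are three numbers: the shift along the world's x, y, z in mm, then the turn, a rotation vector about the world's x, y, z in units of 5 degrees (1.0 is 5 degrees), then the finger opening in mm, from 0 to 94. In form: [[[tx, ty, tz], [wx, wy, wz], jaw], ...]. A call has 1 to 5 rows; each row is the pose to reach, as a shift and turn from the pose commanded when the call began; what a row does not reach only later rows make up. A row lasts 1/12 s, in which the tool goes at most 41.7 mm and 7.16 degrees, less where a joint would pass 70% of its speed; a pose out of reach is approached as far as the arm can. A call with a gripper value outside its range is refused whole. The fingers move at their own pace and stop on an object; "squeeze" is the grip in N (left out, the last holds). Time passes only in rows, so rows that repeat a pose let the fingers close. It gives the time, the measured TCP pose, the force and the opening at its end, in the units of the state.
- ctrl.get_obs(): the state, without advancing time (a new reading comes with each control period).
- eyes.camera(name): name is "scene" or "side" or "wrist"; returns a dict with "frame" (400x640x3 uint8, red, green, blue), "vertical_fov" (degrees; the focal length in pixels is half the picture's height over the tangent of half this angle, whatever the lens; pixels are square), "cx", "cy" (the principal point, pixels), "eye" and "attitude" of the camera in the world; the wrist camera has in their place "hand_eye" (4x4, takes a point from camera to tool coordinates, whose origin is the TCP and whose axes are the flange's). Camera axes: x right, y down, z forward; pixel columns grow to the right and rows downward; lengths in m; the calibration is good to about 2 mm. The wrist camera is an equidistant fisheye: a pixel r from the principal point sees the ray r / f radians off the axis. A picture is of the moment at which its call begins: read the wrist's pose just before it. There is no depth.
- ctrl.hand_in(): hands the job in, once; it reports no verdict.
The state is a dict: "time_s": time; "qpos": joint angles; "joint_vel": joint speeds; "tau": joint torques, N m; "ee_pos": TCP position; "eef_rot": TCP orientation; "force": force on the tool from outside, world axes, zero at the start; "moment": the same for the moment, N m; "grip_width": finger opening in m.
Only numpy, scipy, OpenCV 4.12 (cv2) and the standard library are available. Lean on these libraries where they do the work, as an engineer would, in place of code of your own. Each camera call takes 0.05 s, during which the arm holds its last target.

## Working session

There is one attempt and no reset: what is moved stays moved. The work goes in short steps, Python scripts to look and compute and a tool call to move; the robot and the scene stay as the last step left them, time stands still between calls to the robot, and variables do not carry over. Pictures are saved under pics/ and viewed, and the job is handed in when it is done.

Besides the shell and the picture viewer there is one more tool, called by a JSON object that holds its "name" and its "arguments". jog_arm: Moves the arm, as the interface text tells. Its arguments: {"type":"object","properties":{"moves":{"type":"array","items":{"type":"array"}},"squeeze":{"type":"number"}},"required":["moves"]}

```bash
ls; mkdir -p pics; cat > h.py <<'E'
import numpy as np, cv2
from station import ctrl, eyes
def save(name,fn):
    o=ctrl.get_obs(); c=eyes.camera(name); cv2.imwrite('pics/'+fn+'.png',c['frame'][:,:,::-1]); 
    import pickle; c['obs']=o; pickle.dump(c,open('pics/'+fn+'.pkl','wb')); return c
E
python3 - <<'E'
from h import *
print(ctrl.get_obs())
for n in ['scene','side','wrist']:
    c=save(n,n+'0'); print(n,{k:v for k,v in c.items() if k not in('frame','obs')})
E
```

```text
pics
{'time_s': 0.0, 'qpos': array([-1.17659977e+00,  3.00486338e-01,  1.52160374e+00, -2.27387884e-05,
        1.32068925e+00, -6.65880369e-02]), 'joint_vel': array([ 4.72640284e-04, -1.69274030e-03, -1.56228320e-03,  2.35184960e-05,
       -4.57030905e-04, -5.63700759e-04]), 'tau': array([-1.58971841e-03, -5.31820536e+01, -3.52741778e+01,  7.07572815e-02,
        2.44566542e-02, -1.04012508e-04]), 'ee_pos': array([ 0.24445187, -0.49238792,  0.20486838]), 'eef_rot': array([-3.14040714e+00, -5.69843036e-05,  4.60790198e-01]), 'force': array([-0.21005698,  0.81125507,  0.67528538]), 'moment': array([-0.00416138, -0.01028467, -0.03155817]), 'grip_width': 0.09367274784976541}
scene {'vertical_fov': 49.04247561910565, 'cx': 316.8828573496716, 'cy': 198.34299110624747, 'eye': array([ 1.49088004, -0.29899315,  1.12506856]), 'attitude': array([-2.36529965, -0.01769378,  1.22302004])}
side {'vertical_fov': 54.653289870885786, 'cx': 325.5220439569336, 'cy': 201.65170329927707, 'eye': array([ 0.87960324, -0.84624686,  0.7685006 ]), 'attitude': array([-2.19961159,  0.02188355,  0.32529862])}
wrist {'vertical_fov': 65.70646984690485, 'cx': 320.7978383882047, 'cy': 201.05452578283646, 'hand_eye': array([[-1.08811507e-03, -9.61306254e-01, -2.75479769e-01,
         7.99347421e-02],
       [ 9.99999398e-01, -1.00620878e-03, -4.38651531e-04,
        -2.68696646e-04],
       [ 1.44488298e-04, -2.75480080e-01,  9.61306769e-01,
        -1.79450902e-01],
       [ 0.00000000e+00,  0.00000000e+00,  0.00000000e+00,
         1.00000000e+00]])}
```

View pics/scene0.png

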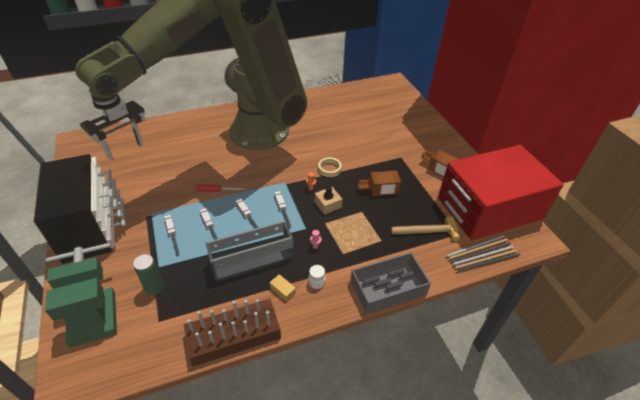

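View pics/side0.png

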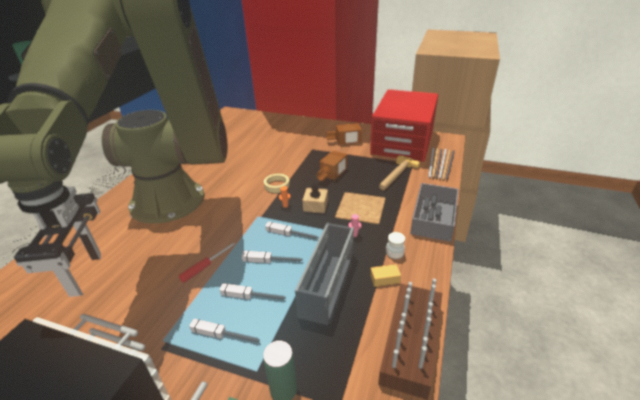

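View pics/wrist0.png

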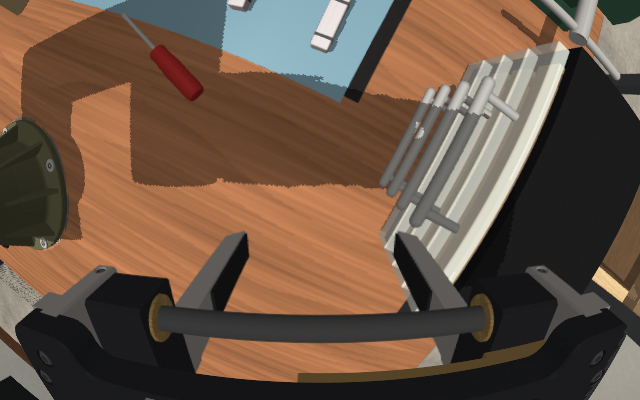

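```bash
cat >> h.py <<'E'
from scipy.spatial.transform import Rotation as Rn
def cam(c):
    f=200/np.tan(np.radians(c['vertical_fov'])/2)
    if 'eye' in c: return f,np.array(c['eye']),Rn.from_euler('xyz',c['attitude']).as_matrix(),False
    o=c['obs']; T=np.eye(4);T[:3,:3]=Rn.from_euler('xyz',o['eef_rot']).as_matrix();T[:3,3]=o['ee_pos']
    T=T@c['hand_eye']; return f,T[:3,3],T[:3,:3],True
def ray(c,u,v):
    f,e,R,fish=cam(c); x=(u-c['cx']);y=(v-c['cy'])
    if fish:
        r=np.hypot(x,y);th=r/f; d=np.array([np.sin(th)*x/max(r,1e-9),np.sin(th)*y/max(r,1e-9),np.cos(th)])
    else: d=np.array([x/f,y/f,1.])
    return e,R@d/np.linalg.norm(d)
def onz(c,u,v,z):
    e,d=ray(c,u,v); return e+d*(z-e[2])/d[2]
def proj(c,p):
    f,e,R,fish=cam(c); q=R.T@(np.array(p)-e)
    if fish:
        r=np.hypot(q[0],q[1]);th=np.arctan2(r,q[2]);k=f*th/max(r,1e-9); return c['cx']+k*q[0],c['cy']+k*q[1]
    return c['cx']+f*q[0]/q[2],c['cy']+f*q[1]/q[2]
def tri(c1,p1,c2,p2):
    a,d=ray(c1,*p1);b,g=ray(c2,*p2)
    s=np.linalg.lstsq(np.array([d,-g]).T,b-a,rcond=None)[0]
    P,Q=a+s[0]*d,b+s[1]*g; return (P+Q)/2,np.linalg.norm(P-Q)
import pickle
def load(fn): return pickle.load(open('pics/'+fn+'.pkl','rb'))
def crop(c,fn,x0,y0,x1,y1,k):
    im=c['frame'][y0:y1,x0:x1,::-1]; im=cv2.resize(im,None,fx=k,fy=k,interpolation=cv2.INTER_CUBIC); cv2.imwrite('pics/'+fn+'.png',im)
E
python3 - <<'E'
from h import *
np.set_printoptions(precision=3,suppress=True)
s=load('scene0');d=load('side0')
crop(s,'sc1',150,150,460,300,2.5)
crop(d,'sd1',170,110,430,380,2.2)
for n,a,b,z in [('bottle',(381,184),(333,166),.03),('bottle2',(437,163),(348,134),.03),('stopper',(328,190),(315,186),.07),('mat',(353,232),(360,208),0),('pink',(315,238),(355,226),.03),('orange',(311,180),(285,196),.03),('jar',(317,270),(396,239),.06),('oiler',(145,260),(278,350),.13),('tape',(329,166),(276,183),.02)]:
    print(n,onz(s,*a,z),onz(d,*b,z),tri(s,a,d,b))
E
```

```text
bottle [0.493 0.331 0.03 ] [0.494 0.332 0.03 ] (array([0.495, 0.33 , 0.032]), np.float64(0.00033818245797415027))
bottle2 [0.457 0.586 0.03 ] [0.475 0.603 0.03 ] (array([0.484, 0.564, 0.053]), np.float64(0.007153133272576387))
stopper [0.498 0.122 0.07 ] [0.498 0.131 0.07 ] (array([0.503, 0.119, 0.077]), np.float64(0.002468000707249842))
mat [0.647 0.157 0.   ] [0.646 0.149 0.   ] (array([ 0.643,  0.159, -0.007]), np.float64(0.002029158137524931))
pink [0.652 0.019 0.03 ] [0.663 0.02  0.03 ] (array([0.662, 0.015, 0.037]), np.float64(0.00713591251519521))
orange [0.391 0.097 0.03 ] [0.401 0.102 0.03 ] (array([0.404, 0.093, 0.039]), np.float64(0.004805070272609733))
jar [ 0.791 -0.025  0.06 ] [ 0.793 -0.036  0.06 ] (array([ 0.79 , -0.025,  0.053]), np.float64(0.00636975361243152))
oiler [ 0.649 -0.482  0.13 ] [ 0.65  -0.485  0.13 ] (array([ 0.649, -0.483,  0.128]), np.float64(0.0025085616047284295))
tape [0.33  0.192 0.02 ] [0.331 0.179 0.02 ] (array([0.322, 0.195, 0.01 ]), np.float64(0.003709151829630758))
```

View pics/sc1.png

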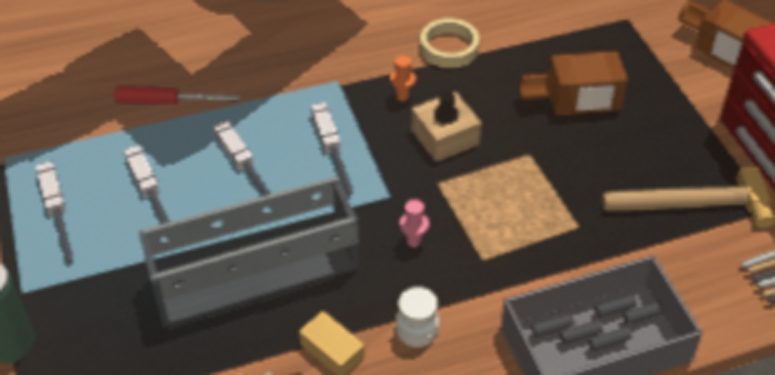

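View pics/sd1.png

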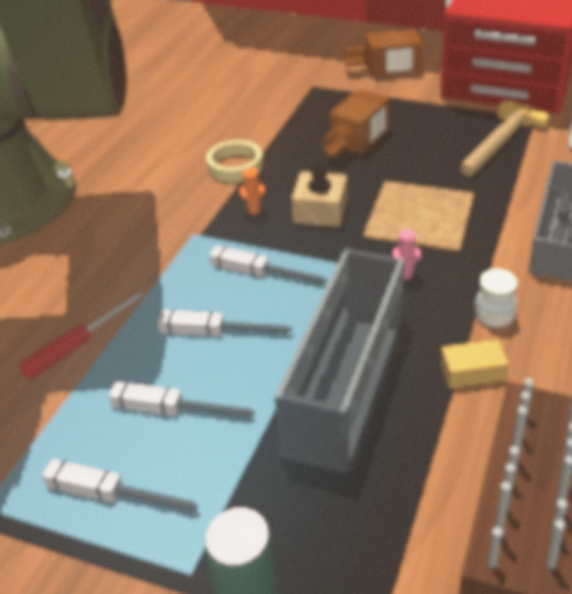

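Candidates: bottles at scene px (381,184), y≈0.33, and (437,163), y≈0.58. The first is farther to the robot's right, so I take it. Stopper-shaped things: black (328,192) in the block, orange (311,180), pink (315,238), so black. The crop confirms the choice, and it shows four rods. Next I move the wrist camera over the bench.

{"name": "jog_arm", "arguments": {"moves": [[[20, 60, 200], [0, 0, 0], 94], [[100, 250, 200], [0, 0, 0], 94], [[100, 250, 200], [0, 0, 0], 94], [[100, 250, 200], [0, 0, 0], 94], [[100, 250, 200], [0, 0, 0], 94]]}}

```text
time_s: 0.57
ee_pos: [0.3015, -0.3479, 0.3343]
eef_rot: [-3.141, 0.0, 0.46]
force: [1.3, 0.3, -0.1]
grip_width: 0.0935
```

```bash
cat >> h.py <<'E'
np.set_printoptions(precision=4,suppress=True)
def log():
    o=ctrl.get_obs(); open('log.txt','a').write(repr([list(o['qpos']),list(o['ee_pos']),list(o['eef_rot'])])+'\n'); return o
E
python3 - <<'E'
from h import *
o=log();print(o)
E
```

```text
{'time_s': 0.5667, 'qpos': array([-0.9364,  0.027 ,  1.5425,  0.0001,  1.5724,  0.1741]), 'joint_vel': array([ 0.7639, -0.5496, -0.0222,  0.0024,  0.5649,  0.7555]), 'tau': array([ -8.0324, -35.6402, -36.062 ,  -0.0408,  -1.1131,  -1.719 ]), 'ee_pos': array([ 0.3015, -0.3479,  0.3343]), 'eef_rot': array([-3.1413,  0.    ,  0.4603]), 'force': array([ 1.3385,  0.2803, -0.0646]), 'moment': array([-0.0308,  0.0063,  0.039 ]), 'grip_width': 0.09350536340045336}
```

{"name": "jog_arm", "arguments": {"moves": [[[120, 100, 80], [0, 0, -5.27], 94], [[120, 100, 80], [0, 0, -5.27], 94], [[120, 100, 80], [0, 0, -5.27], 94], [[120, 100, 80], [0, 0, -5.27], 94], [[120, 100, 80], [0, 0, -5.27], 94]]}}

```text
time_s: 0.98
ee_pos: [0.423, -0.2477, 0.4149]
eef_rot: [3.141, -0.001, -0.006]
force: [0.5, -0.2, -0.5]
grip_width: 0.0939
```

```bash
python3 - <<'E'
from h import *
o=log();c=save('wrist','w1');print(o['ee_pos'],o['eef_rot'],c['obs']['joint_vel'])
E
```

```text
[ 0.423  -0.2477  0.4149] [ 3.1411 -0.0012 -0.0055] [ 0.5153  0.2287 -0.5272 -0.0054  0.3075  0.4627]
```

View pics/w1.png

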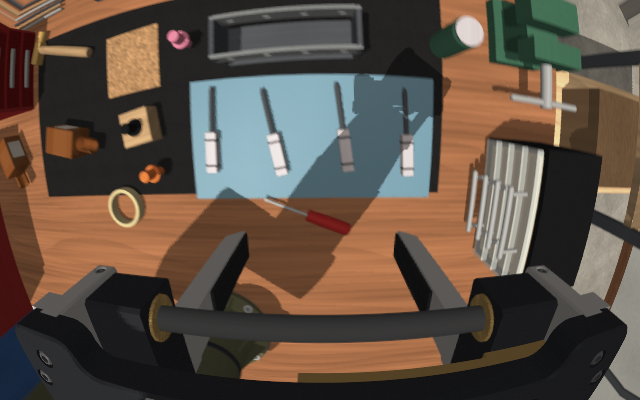

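{"name": "jog_arm", "arguments": {"moves": [[[0, 200, 0], [0, 0, 0], 94], [[0, 200, 0], [0, 0, 0], 94], [[0, 200, 0], [0, 0, 0], 94], [[0, 200, 0], [0, 0, 0], 94], [[0, 200, 0], [0, 0, 0], 94]]}}

```text
time_s: 1.45
ee_pos: [0.4208, -0.0473, 0.4135]
eef_rot: [-3.141, -0.0, 0.001]
force: [0.6, 0.5, -0.1]
grip_width: 0.0938
```

{"name": "jog_arm", "arguments": {"moves": [[[0, 210, -20], [0, 0, 0], 94], [[0, 210, -20], [0, 0, 0], 94], [[0, 210, -20], [0, 0, 0], 94], [[0, 210, -20], [0, 0, 0], 94], [[0, 210, -20], [0, 0, 0], 94]]}}

```text
time_s: 1.87
ee_pos: [0.4208, 0.1598, 0.3935]
eef_rot: [-3.142, -0.0, 0.001]
force: [-0.2, -0.6, -0.1]
grip_width: 0.0942
```

{"name": "jog_arm", "arguments": {"moves": [[[0, 0, 0], [0, 0, 0], 94], [[0, 0, 0], [0, 0, 0], 94], [[0, 0, 0], [0, 0, 0], 94]]}}

```text
time_s: 2.12
ee_pos: [0.4214, 0.1575, 0.3936]
eef_rot: [3.141, 0.0, 0.002]
force: [-1.0, -0.9, 0.5]
grip_width: 0.094
```

```bash
python3 - <<'E'
from h import *
o=log();c=save('wrist','w2');print(o['ee_pos'],o['eef_rot'],o['qpos'],c['obs']['joint_vel'])
E
```

```text
[0.4214 0.1575 0.3936] [3.1413 0.0003 0.0015] [ 0.2763 -0.0012  1.439  -0.0002  1.7042  1.8455] [-0.032  -0.0079 -0.0004  0.0023 -0.0001  0.0012]
```

View pics/w2.png

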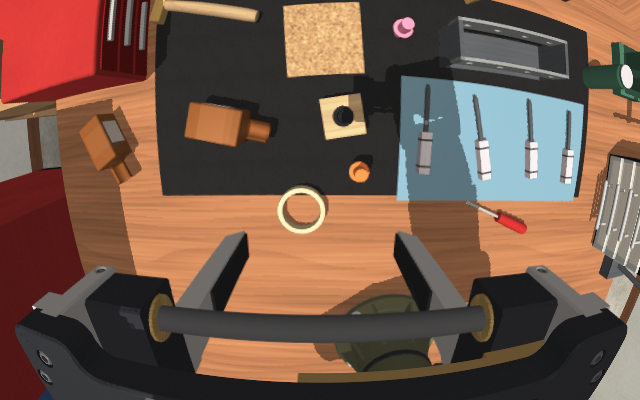

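```bash
python3 - <<'E'
from h import *
c=load('w2'); crop(c,'w2b',170,60,390,200,3.6)
E
```

```text
(no output)
```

View pics/w2b.png

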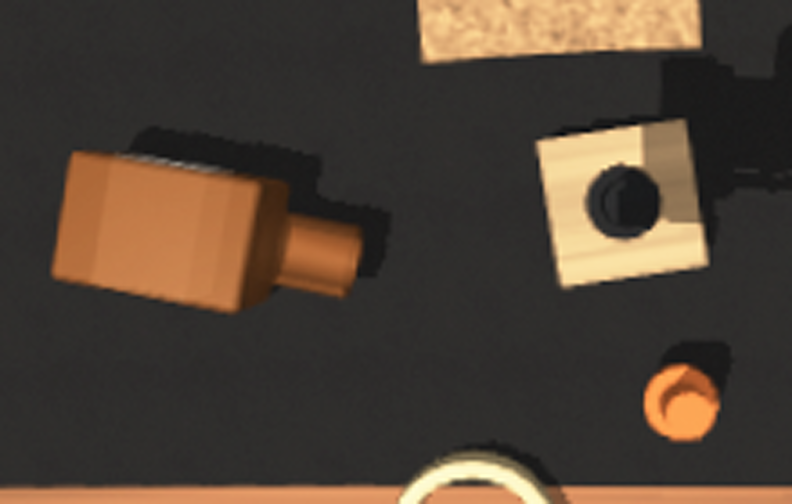

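```bash
python3 - <<'E'
from h import *
c=load('w2')
P=[(70,152),(260,180),(237,312),(51,278)]
Q=[onz(c,170+x/3.6,60+y/3.6,.064) for x,y in P]
print(np.array(Q)); 
for i in range(4): print(np.linalg.norm(Q[i]-Q[i-1]))
n=(Q[1]+Q[2]-Q[0]-Q[3])[:2]; print('azn',np.degrees(np.arctan2(n[1],n[0])), 'centre',np.mean(Q,0))
w=(Q[1]-Q[2]+Q[0]-Q[3])[:2]; print(np.degrees(np.arctan2(w[1],w[0])))
# stopper grip top z=.045+.037 ; flange
print('block',[onz(c,170+x/3.6,60+y/3.6,.045) for x,y in [(537,140),(685,120),(709,264),(562,288)]])
print('stop top',onz(c,170+640/3.6,60+208/3.6,.082),'flange',onz(c,170+623/3.6,60+202/3.6,.05))
print('mat',[onz(c,u,v,.004) for u,v in [(282,4),(361,2),(365,72),(287,77)]])
E
```

```text
[[0.5317 0.3832 0.064 ]
 [0.5119 0.2877 0.064 ]
 [0.4505 0.3008 0.064 ]
 [0.4711 0.3963 0.064 ]]
0.0619482473824755
0.09758256931356801
0.06277022435340637
0.0977239750701349
azn -101.94257240755009 centre [0.4913 0.342  0.064 ]
-12.158092405439604
block [array([0.528 , 0.1604, 0.045 ]), array([0.5385, 0.0912, 0.045 ]), array([0.4701, 0.0789, 0.045 ]), array([0.4578, 0.1486, 0.045 ])]
stop top [0.4965 0.1153 0.082 ] flange [0.4989 0.1205 0.05  ]
mat [array([0.7154, 0.2292, 0.004 ]), array([0.7198, 0.0836, 0.004 ]), array([0.5815, 0.0775, 0.004 ]), array([0.5714, 0.2188, 0.004 ])]
```

```bash
cat >> h.py <<'E'
def Rtool(azx,tilt_deg=0):
    # tool down with x azimuth azx (deg), then tilted about horizontal tool y so that z leans toward +x azimuth by tilt_deg
    a=np.radians(azx); x=np.array([np.cos(a),np.sin(a),0]); dn=np.array([0,0,-1.]); y=np.cross(dn,x)
    t=np.radians(tilt_deg); z=dn*np.cos(t)+x*np.sin(t); xx=np.cross(y,z)
    return np.array([xx,y,z]).T
def go(p,R,ref=None):
    o=log(); R0=Rn.from_euler('xyz',o['eef_rot']).as_matrix()
    rv=Rn.from_matrix(R@R0.T).as_rotvec()
    d=(np.array(p)-o['ee_pos'])*1000
    print('shift',np.round(d,1),'turn',np.round(np.degrees(rv)/5,2),'rows',round(max(np.linalg.norm(d)/41.7,np.degrees(np.linalg.norm(rv))/7.16),1),'q',np.round(o['qpos'],2))
def gp(G,R,back=0): return np.array(G)+R[:,2]*(.019-back)
E
python3 - <<'E'
from h import *
R=Rtool(78,45);print(R)
G=[.488,.327,.032]
go(gp(G,R,.12)+[0,0,.06],R)
E
```

```text
[[ 0.147   0.9781  0.147 ]
 [ 0.6917 -0.2079  0.6917]
 [ 0.7071  0.     -0.7071]]
shift [  51.6  100.2 -230.3] turn [ 6.11 -7.54 14.74] rows 12.3 q [ 0.28 -0.    1.44 -0.    1.7   1.85]
```

{"name": "jog_arm", "arguments": {"moves": [[[20, 40, -40], [6.1, -7.5, 14.7], 94], [[20, 40, -40], [6.1, -7.5, 14.7], 94], [[20, 40, -40], [6.1, -7.5, 14.7], 94], [[20, 40, -40], [6.1, -7.5, 14.7], 94], [[20, 40, -40], [6.1, -7.5, 14.7], 94]]}}

```text
time_s: 2.58
ee_pos: [0.4418, 0.1966, 0.354]
eef_rot: [-3.0, -0.314, 0.509]
force: [-0.3, 0.4, -0.2]
grip_width: 0.0936
```

```bash
python3 - <<'E'
from h import *
R=Rtool(78,45)
G=[.488,.327,.032]
go(gp(G,R,.12)+[0,0,.06],R)
E
```

```text
shift [  31.4   60.6 -190.6] turn [ 3.6  -4.43  8.71] rows 7.3 q [ 0.22 -0.1   1.66  0.23  1.33  1.23]
```

{"name": "jog_arm", "arguments": {"moves": [[[31, 60, -80], [3.6, -4.4, 8.7], 94], [[31, 60, -80], [3.6, -4.4, 8.7], 94], [[31, 60, -80], [3.6, -4.4, 8.7], 94], [[31, 60, -80], [3.6, -4.4, 8.7], 94], [[31, 60, -80], [3.6, -4.4, 8.7], 94]]}}

```text
time_s: 3.0
ee_pos: [0.4727, 0.2567, 0.2729]
eef_rot: [-3.033, -0.642, 1.042]
force: [0.5, 0.8, -0.4]
grip_width: 0.0941
```

```bash
python3 - <<'E'
from h import *
R=Rtool(78,45)
G=[.488,.327,.032]
go(gp(G,R,.12)+[0,0,.06],R)
E
```

```text
shift [   0.4    0.5 -109.5] turn [ 1.19 -1.48  2.83] rows 2.6 q [0.16 0.02 1.82 0.65 1.06 0.39]
```

```bash
cat > kin.py <<'E'
import numpy as np
from scipy.spatial.transform import Rotation as Rn
from scipy.optimize import least_squares
Rx=lambda a,ax:Rn.from_euler(ax,a).as_matrix()
def fk(q,p):
    h,a1,L1,E,L2,d,e2=p
    R=Rx(q[0],'z');x=R@[a1,0,h];R=R@Rx(q[1],'y');x=x+R@[e2,0,L1];R=R@Rx(q[2],'y');x=x+R@[E,0,L2]
    R=R@Rx(q[3],'z')@Rx(q[4],'y')@Rx(q[5]+np.pi/2,'z'); x=x+R@[0,0,d]; return x,R
def data():
    D=[eval(l) for l in open('log.txt')]; D.append([[-1.1766,.30049,1.5216,0,1.32069,-.06659],[.24445,-.49239,.20487],[-3.1404,0,.4608]]); return D
def fit():
    D=data()
    f=lambda p:np.concatenate([fk(q,p)[0]-x for q,x,r in D]+[np.array(p)*1e-4])
    s=least_squares(f,[.35,0,.4,0,.4,.25,0]); return s.x
def err(T,q,p):
    x,R=fk(q,p); return np.concatenate([(x-T[0])*5,Rn.from_matrix(T[1]@R.T).as_rotvec()])
lo=np.array([-3.03,-.79,.23,-1.04,0,-2.55])+.02;hi=np.array([3.03,2.21,2.52,4.18,3.07,2.55])-.02
def ik(x,R,q0,p):
    s=least_squares(lambda q:err((np.array(x),R),q,p),np.clip(q0,lo+1e-3,hi-1e-3),bounds=(lo,hi)); return s.x,np.abs(s.fun).max()
E
python3 - <<'E'
from kin import *
np.set_printoptions(precision=4,suppress=True)
p=fit();print(p)
for q,x,r in data():
    X,R=fk(q,p);print((X-x)*1000,Rn.from_matrix(Rn.from_euler('xyz',r).as_matrix()@R.T).magnitude())
np.save('p.npy',p)
E
```

```text
[ 0.2727 -0.0029  0.4875  0.085   0.4769  0.3458 -0.0349]
[-33.4168 -16.3342  -3.4659] 4.790992996486832e-16
[-16.1918 -33.2724   4.8172] 5.191167391377165e-16
[  7.1804 -36.0211  -0.1762] 2.5856719486330603e-16
[  7.1552 -36.0245  -0.1753] 4.890708996693972e-16
[  9.1437 -18.2896  -3.4179] 7.253221085842991e-16
[1.434  3.4878 5.2778] 5.858689617175832e-16
[-33.8168 -13.9778  -2.8596] 8.058144680697736e-05
```

```bash
sed -i 's/h,a1,L1,E,L2,d,e2=p/h,a1,L1,E,L2,d,e2,b,b2=p/; s/x=R@\[a1,0,h\]/x=R@[a1,b,h]/; s/R@\[0,0,d\]/R@[0,b2,d]/; s/x=x+R@\[0,b2,d\]/x=x+R@[0,0,d]/; s/\.25,0\])/.25,0,0,0])/' kin.py
python3 - <<'E'
from kin import *
np.set_printoptions(precision=4,suppress=True)
p=fit();print(p)
for q,x,r in data():
    X,R=fk(q,p);print((X-x)*1000)
np.save('p.npy',p)
E
```

```text
[ 0.2212  0.      0.4242  0.0409  0.4475  0.2706 -0.      0.0366  0.    ]
[-0.0014 -0.0006  0.    ]
[-0.0007 -0.0013  0.0005]
[ 0.0003 -0.0015 -0.0001]
[ 0.0003 -0.0015 -0.0001]
[ 0.0005 -0.0008 -0.0006]
[0.0001 0.     0.0006]
[ 0.0063  0.0026 -0.0004]
```

```bash
cat > path.py <<'E'
from h import *
from kin import ik,fk
p=np.load('p.npy')
def chk(x,R,q0):
    q,e=ik(x,R,q0,p); return q,e
E
python3 - <<'E'
from path import *
G=np.array([.488,.327,.032]);q=log()['qpos']
for tl in (45,):
  R=Rtool(78,tl)
  q1,e=chk(gp(G,R,.12),R,q);print(q1,e)
  q1,e=chk(gp(G,R),R,q1);print(q1,e)
M=np.array([.647,.152,.069])
# lift, rotate at raised, sweep
for A in (-102,-80,-60,-45,-30,-15,0,15,40):
    R=Rtool(A+180,-45); best=None
    for q0 in (q1,[.2,.5,1.7,0,.3,1.5],[.2,.5,1.7,-.5,.6,-1.5],[.2,.5,1.7,0,.3,-1.5]):
        r=chk(gp(M,R),R,np.array(q0))
        if best is None or r[1]<best[1]: best=r
    r2=chk(gp(M+[0,0,.08],R),R,best[0])
    print(A,best[0],round(best[1],4),r2[0],round(r2[1],4))
E
```

```text
[ 0.0766  0.3164  1.9866  1.0462  0.9007 -0.4266] 1.3301854062675034e-09
[ 0.25    0.5534  1.902   1.2575  0.7291 -0.5504] 3.83026943495679e-14
-102 [ 0.3965  0.9981  0.9531 -0.6247  1.6824  0.6951] 0.0 [ 0.3965  0.91    0.9209 -0.6362  1.7796  0.6233] 0.0
-80 [ 0.4358  0.865   1.2031 -0.7671  1.393   0.5303] 0.0 [ 0.4358  0.7664  1.1743 -0.7555  1.4854  0.4416] 0.0
-60 [ 0.4442  0.7474  1.4205 -0.9054  1.1108  0.4027] 0.0 [ 0.4442  0.6375  1.3928 -0.8584  1.1983  0.2867] 0.0
-45 [ 0.4275  0.666   1.5674 -1.02    0.8891  0.3127] 0.0012 [ 0.4277  0.5468  1.5406 -0.9314  0.9709  0.1631] 0.0
-30 [ 0.3766  0.5913  1.661  -1.02    0.6709  0.0958] 0.054 [ 0.388   0.4662  1.667  -0.9895  0.7326  0.0159] 0.0
-15 [ 0.3069  0.5305  1.7516 -1.02    0.4229 -0.1419] 0.072 [ 0.3238  0.4016  1.7643 -0.9923  0.4856 -0.1976] 0.0
0 [ 0.2265  0.4973  1.8287 -1.02    0.1629 -0.3889] 0.045 [ 0.2391  0.3602  1.8246 -0.7433  0.25   -0.6725] 0.0
15 [ 0.1572  0.4904  1.8527  0.8861  0.0692 -2.53  ] 0.0252 [ 0.1441  0.3482  1.8418  0.4582  0.1888 -2.1053] 0.0
40 [0.0023 0.543  1.872  1.6599 0.4721 2.53  ] 0.1075 [0.0039 0.402  1.9151 1.6789 0.4706 2.53  ] 0.2052
```

```bash
python3 - <<'E'
from path import *
c=load('w2')
print('hammer',onz(c,258,15,.02),onz(c,165,8,.02), 'pink',onz(c,404,24,.06),'orange',onz(c,360,170,.07),'tape',onz(c,302,208,.02))
R=Rtool(78,45);G=[.488,.327,.032]
go(gp(G,R,.10),R)
E
```

```text
hammer [0.6901 0.2705 0.02  ] [0.7331 0.4607 0.02  ] pink [0.6631 0.0182 0.06  ] orange [0.4105 0.0927 0.07  ] tape [0.3291 0.1928 0.02  ]
shift [   3.4   14.3 -183.6] turn [ 1.19 -1.48  2.83] rows 4.4 q [0.16 0.02 1.82 0.65 1.06 0.39]
```

{"name": "jog_arm", "arguments": {"moves": [[[0, 0, -40], [1.2, -1.5, 2.8], 94], [[0, 0, -80], [1.2, -1.5, 2.8], 94], [[3, 14, -120], [1.2, -1.5, 2.8], 94], [[3, 14, -160], [1.2, -1.5, 2.8], 94], [[3, 14, -160], [1.2, -1.5, 2.8], 94]]}}

```text
time_s: 3.42
ee_pos: [0.4759, 0.2696, 0.1114]
eef_rot: [3.14, -0.784, 1.355]
force: [0.9, 0.3, -0.5]
grip_width: 0.0943
```

```bash
python3 - <<'E'
from path import *
save('wrist','w3');save('scene','s3')
R=Rtool(78,45);G=[.488,.327,.032]
go(gp(G,R,.10),R)
go(gp(G,R,0),R)
E
```

```text
shift [  2.1   0.9 -20.1] turn [ 0.03 -0.09  0.09] rows 0.5 q [ 0.11  0.31  1.97  1.04  0.89 -0.38]
shift [ 16.8  70.1 -90.8] turn [ 0.03 -0.09  0.09] rows 2.8 q [ 0.11  0.31  1.97  1.04  0.89 -0.38]
```

View pics/w3.png

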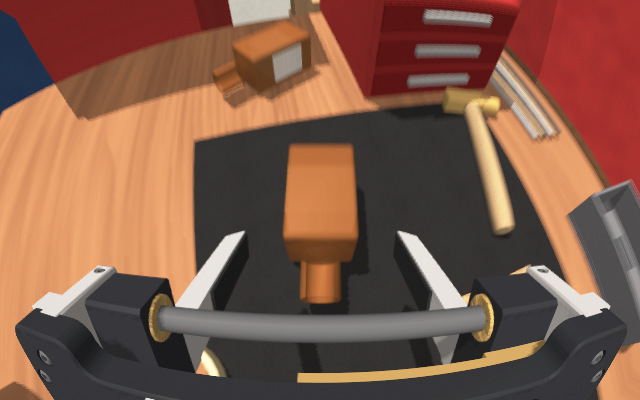

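{"name": "jog_arm", "arguments": {"moves": [[[2, 1, -20], [0, 0, 0], 94], [[7, 24, -44], [0, 0, 0], 94], [[12, 47, -67], [0, 0, 0], 94], [[17, 70, -91], [0, 0, 0], 94], [[17, 70, -91], [0, 0, 0], 94]]}}

```text
time_s: 3.93
ee_pos: [0.4927, 0.3435, 0.0214]
eef_rot: [-3.138, -0.784, 1.355]
force: [-0.8, -0.4, 0.1]
grip_width: 0.0942
```

```bash
python3 - <<'E'
from path import *
save('wrist','w4')
R=Rtool(78,45);G=[.488,.327,.032]
go(gp(G,R,0),R)
E
```

```text
shift [-2.  -2.3 -4.6] turn [ 0.   -0.01  0.05] rows 0.1 q [ 0.25  0.55  1.9   1.25  0.73 -0.53]
```

View pics/w4.png

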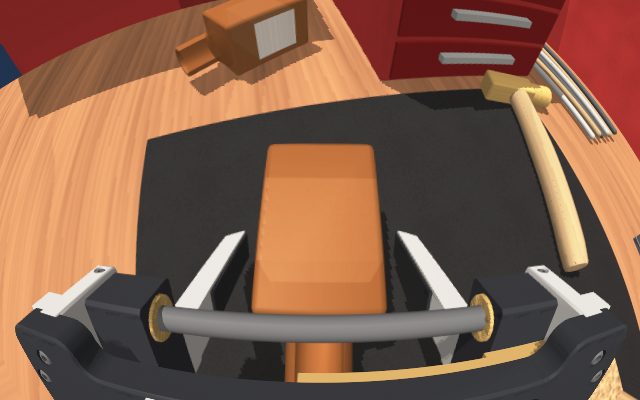

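Centred between the fingers (bottle spans 250–387 against the principal column 321). I close on it.

{"name": "jog_arm", "arguments": {"moves": [[[-2, -2, -4], [0, 0, 0], 94], [[-2, -2, -4], [0, 0, 0], 50], [[-2, -2, -4], [0, 0, 0], 50], [[-2, -2, -4], [0, 0, 0], 50], [[-2, -2, -4], [0, 0, 0], 50]], "squeeze": 40}}

```text
time_s: 4.4
ee_pos: [0.491, 0.3394, 0.0197]
eef_rot: [3.141, -0.785, 1.356]
force: [0.2, 0.1, 0.7]
grip_width: 0.071
```

{"name": "jog_arm", "arguments": {"moves": [[[0, 0, 0], [0, 0, 0], 50], [[0, 0, 0], [0, 0, 0], 50], [[0, 0, 20], [0, 0, 0], 50], [[0, 0, 50], [0, 0, 0], 50], [[0, 0, 80], [0, 0, 0], 50]]}}

```text
time_s: 4.82
ee_pos: [0.4896, 0.3395, 0.0986]
eef_rot: [-3.138, -0.782, 1.354]
force: [0.3, -0.1, -2.0]
grip_width: 0.0637
```

```bash
python3 - <<'E'
from path import *
save('wrist','w5');save('scene','s5')
M=np.array([.647,.152,.069]); R=Rtool(100,-45)
go(gp(M+[0,0,.12],R),R)
E
```

```text
shift [ 157.4 -201.5   72.6] turn [-18.11   0.41   3.45] rows 12.9 q [ 0.25  0.38  1.89  1.09  0.79 -0.31]
```

View pics/w5.png

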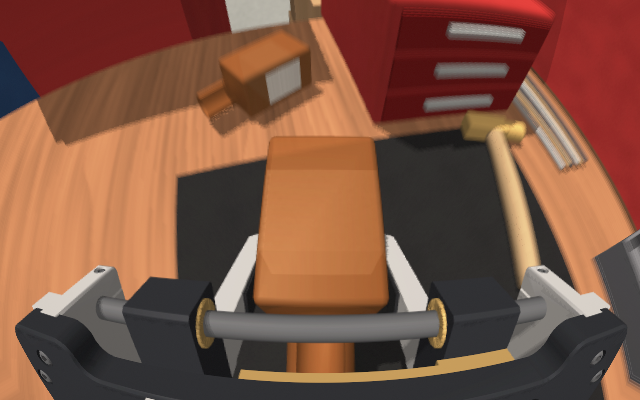

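{"name": "jog_arm", "arguments": {"moves": [[[0, 0, 40], [-9, 0.2, 1.7], 50], [[10, -10, 80], [-9, 0.2, 1.7], 50], [[30, -20, 90], [-9, 0.2, 1.7], 50], [[50, -40, 90], [-9, 0.2, 1.7], 50], [[60, -60, 90], [-9, 0.2, 1.7], 50]]}}

```text
time_s: 5.33
ee_pos: [0.5534, 0.2783, 0.1916]
eef_rot: [3.068, -0.263, 1.5]
force: [-0.8, 0.1, -2.9]
grip_width: 0.0643
```

```bash
python3 - <<'E'
from path import *
M=np.array([.647,.152,.069]); R=Rtool(100,-45)
go(gp(M+[0,0,.10],R),R)
E
```

```text
shift [  95.9 -139.6  -36.1] turn [-12.06   0.24   2.32] rows 8.6 q [0.31 0.36 1.5  0.24 1.12 0.31]
```

{"name": "jog_arm", "arguments": {"moves": [[[10, -20, 0], [-12, 0.2, 2.3], 50], [[30, -50, 0], [-12, 0.2, 2.3], 50], [[50, -80, 0], [-12, 0.2, 2.3], 50], [[70, -110, 0], [-12, 0.2, 2.3], 50], [[90, -135, 0], [-12, 0.2, 2.3], 50]]}}

```text
time_s: 5.75
ee_pos: [0.6412, 0.1431, 0.1882]
eef_rot: [3.079, 0.351, 1.622]
force: [-0.2, -0.8, -1.4]
grip_width: 0.064
```

```bash
python3 - <<'E'
from path import *
M=np.array([.647,.152,.069]); R=Rtool(100,-45)
go(gp(M+[0,0,.06],R),R)
E
```

```text
shift [  8.1  -4.3 -72.6] turn [-5.02  0.05  1.  ] rows 3.6 q [ 0.31  0.58  1.2  -0.36  1.4   0.31]
```

{"name": "jog_arm", "arguments": {"moves": [[[8, -4, -10], [-5, 0, 1], 50], [[8, -4, -30], [-5, 0, 1], 50], [[8, -4, -50], [-5, 0, 1], 50], [[8, -4, -70], [-5, 0, 1], 50], [[8, -4, -72], [-5, 0, 1], 50]]}}

```text
time_s: 6.17
ee_pos: [0.6454, 0.1417, 0.1087]
eef_rot: [-3.132, 0.783, 1.757]
force: [-1.2, -0.5, -2.5]
grip_width: 0.0641
```

```bash
python3 - <<'E'
from path import *
M=np.array([.647,.152,.069]); R=Rtool(100,-45)
go(gp(M+[0,0,.0],R),R)
s=save('scene','s6');d=save('side','d6');save('wrist','w6')
u,v=map(int,proj(s,M));crop(s,'s6c',u-80,v-70,u+80,v+60,4)
u,v=map(int,proj(d,M));crop(d,'d6c',u-80,v-80,u+80,v+60,4)
E
```

```text
shift [  4.   -3.  -53.2] turn [-0.01 -0.08 -0.05] rows 1.3 q [ 0.44  0.79  1.19 -0.75  1.46  0.47]
```

View pics/s6c.png

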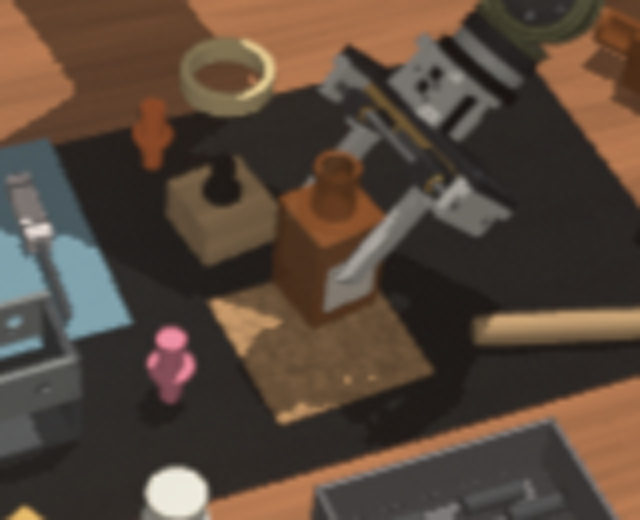

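View pics/d6c.png

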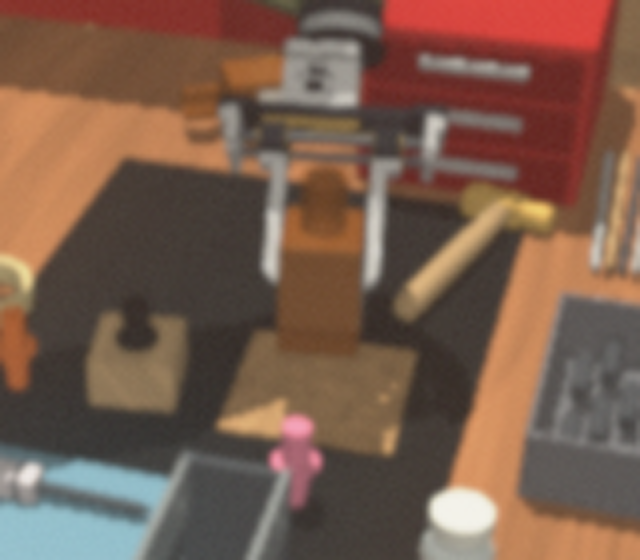

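{"name": "jog_arm", "arguments": {"moves": [[[4, -3, -12], [0, 0, 0], 50], [[4, -3, -24], [0, 0, 0], 50], [[4, -3, -35], [0, 0, 0], 50], [[4, -3, -43], [0, 0, 0], 50], [[4, -3, -46], [0, 0, 0], 50]]}}

```text
time_s: 6.73
ee_pos: [0.6518, 0.1373, 0.0687]
eef_rot: [3.136, 0.779, 1.742]
force: [0.2, -0.5, -2.4]
grip_width: 0.0637
```

{"name": "jog_arm", "arguments": {"moves": [[[0, 0, -1], [0, 0, 0], 50], [[0, 0, -2], [0, 0, 0], 50], [[0, 0, -3], [0, 0, 0], 50]]}}

```text
time_s: 6.98
ee_pos: [0.6526, 0.138, 0.0681]
eef_rot: [3.132, 0.779, 1.739]
force: [-0.6, 0.2, -2.1]
grip_width: 0.0641
```

```bash
python3 - <<'E'
from path import *
o=ctrl.get_obs();print(o)
M=np.array([.647,.152,.069]); R=Rtool(100,-45)
go(gp(M+[0,0,.0],R),R)
d=save('side','d7');s=save('scene','s7')
u,v=map(int,proj(d,M));crop(d,'d7c',u-80,v-80,u+80,v+60,4)
u,v=map(int,proj(s,M));crop(s,'s7c',u-80,v-70,u+80,v+60,4)
E
```

```text
{'time_s': 6.9833, 'qpos': array([ 0.4315,  0.8478,  1.1981, -0.7628,  1.3981,  0.5158]), 'joint_vel': array([ 0.0017,  0.0123,  0.0013, -0.0032, -0.0128,  0.0124]), 'tau': array([ -0.0724, -77.3572, -31.5775,  -1.8673,   1.0934,  -0.036 ]), 'ee_pos': array([0.6526, 0.138 , 0.0681]), 'eef_rot': array([3.1317, 0.7786, 1.7393]), 'force': array([-0.6363,  0.1696, -2.0725]), 'moment': array([0.5758, 0.0051, 0.0188]), 'grip_width': 0.06411272404518059}
shift [ -3.3   0.8 -12.5] turn [-0.09  0.07 -0.01] rows 0.3 q [ 0.43  0.85  1.2  -0.76  1.4   0.52]
```

View pics/d7c.png

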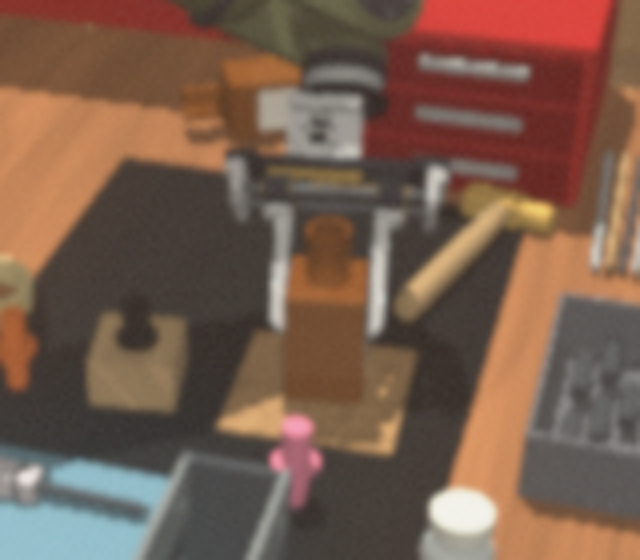

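View pics/s7c.png

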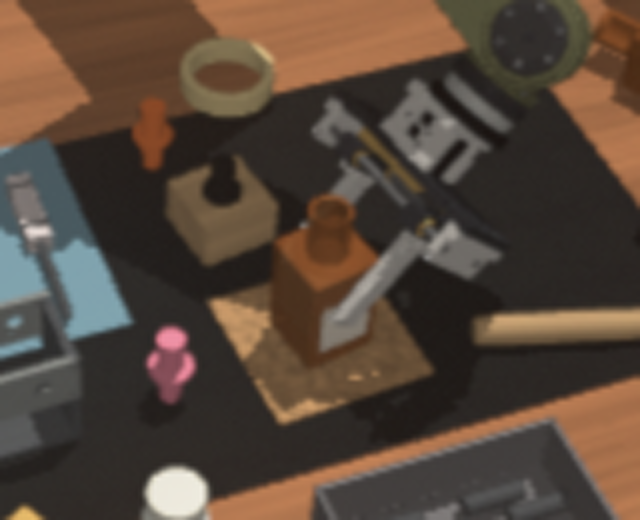

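{"name": "jog_arm", "arguments": {"moves": [[[-2, 1, -2], [0, 0, 0], 50], [[-3, 1, -4], [0, 0, 0], 50], [[-3, 1, -6], [0, 0, 0], 50], [[-3, 1, -8], [0, 0, 0], 50], [[-3, 1, -8], [0, 0, 0], 50]]}}

```text
time_s: 7.5
ee_pos: [0.6492, 0.1388, 0.0591]
eef_rot: [3.134, 0.779, 1.741]
force: [0.7, -0.4, -1.3]
grip_width: 0.0637
```

{"name": "jog_arm", "arguments": {"moves": [[[0, 0, -1], [0, 0, 0], 50], [[0, 0, -2], [0, 0, 0], 50], [[0, 0, -2], [0, 0, 0], 50]]}}

```text
time_s: 7.75
ee_pos: [0.6495, 0.1389, 0.0581]
eef_rot: [3.132, 0.779, 1.74]
force: [-1.7, 0.9, 2.7]
grip_width: 0.0639
```

{"name": "jog_arm", "arguments": {"moves": [[[0, 0, 0], [0, 0, 0], 70], [[0, 0, 0], [0, 0, 0], 94], [[0, 0, 0], [0, 0, 0], 94], [[0, 0, 0], [0, 0, 0], 94], [[0, 0, 0], [0, 0, 0], 94]]}}

```text
time_s: 8.17
ee_pos: [0.6494, 0.1387, 0.0576]
eef_rot: [3.133, 0.779, 1.74]
force: [-0.7, -0.4, 0.8]
grip_width: 0.0923
```

{"name": "jog_arm", "arguments": {"moves": [[[-3, 14, 14], [0, 0, 0], 94], [[-6, 35, 35], [0, 0, 0], 94], [[-10, 60, 60], [0, 0, 0], 94], [[-14, 85, 85], [0, 0, 0], 94], [[-18, 110, 110], [0, 0, 0], 94]]}}

```text
time_s: 8.58
ee_pos: [0.6309, 0.2498, 0.1689]
eef_rot: [3.133, 0.779, 1.74]
force: [0.1, 0.1, -0.3]
grip_width: 0.0942
```

```bash
python3 - <<'E'
from path import *
o=log();print(o['ee_pos'],o['grip_width'])
M=np.array([.647,.152,.069])
d=save('side','d8');s=save('scene','s8');w=save('wrist','w8')
u,v=map(int,proj(d,M));crop(d,'d8c',u-60,v-60,u+60,v+40,5)
u,v=map(int,proj(s,M));crop(s,'s8c',u-60,v-50,u+60,v+50,5)
E
```

```text
[0.6309 0.2498 0.1689] 0.09420244754662532
```

View pics/d8c.png

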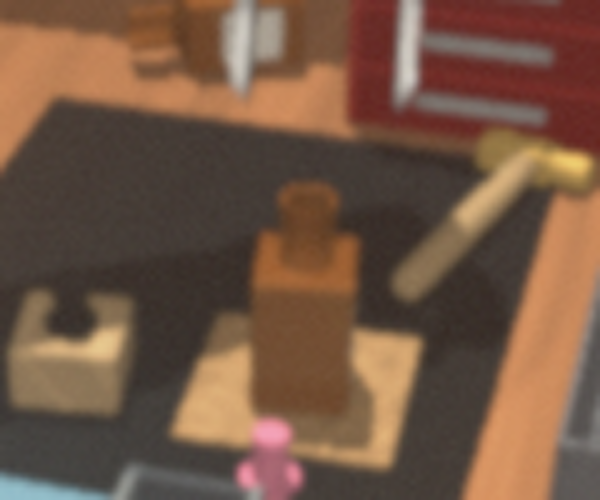

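View pics/s8c.png

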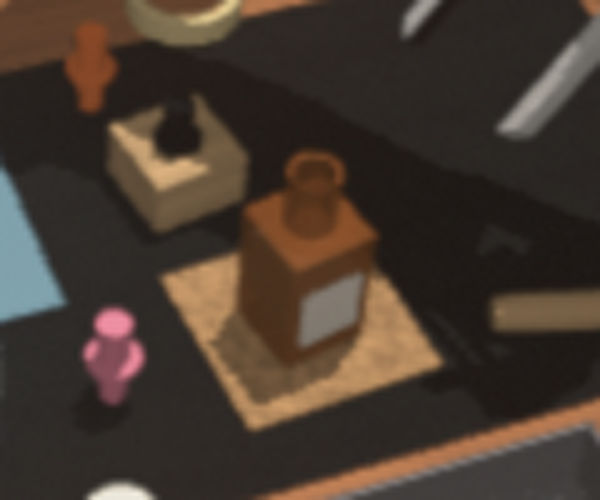

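View pics/w8.png

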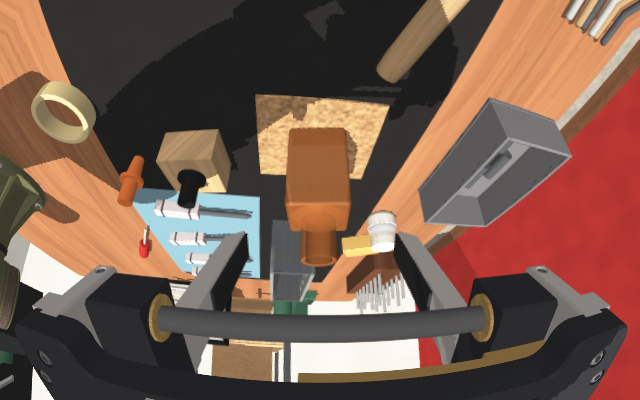

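```bash
python3 - <<'E'
from path import *
R=Rtool(0,0)
go([.48,.13,.3],R)
R=Rtool(40,0)
go([.48,.13,.3],R)
E
```

```text
shift [-151.5 -120.6  130.7] turn [  7.81  -6.38 -18.86] rows 14.9 q [ 0.58  0.83  0.98 -0.71  1.67  0.46]
shift [-151.5 -120.6  130.7] turn [  8.79  -3.07 -11.36] rows 10.3 q [ 0.58  0.83  0.98 -0.71  1.67  0.46]
```

{"name": "jog_arm", "arguments": {"moves": [[[-20, 10, 130], [8.8, -3.1, -11.4], 60], [[-60, -20, 130], [8.8, -3.1, -11.4], 60], [[-100, -60, 130], [8.8, -3.1, -11.4], 60], [[-140, -100, 130], [8.8, -3.1, -11.4], 60], [[-150, -120, 130], [8.8, -3.1, -11.4], 60]]}}

```text
time_s: 9.15
ee_pos: [0.5155, 0.1648, 0.2856]
eef_rot: [3.025, 0.393, 1.183]
force: [0.7, -0.1, 0.6]
grip_width: 0.064
```

```bash
python3 - <<'E'
from path import *
R=Rtool(0,0)
go([.48,.13,.3],R)
E
```

```text
shift [-35.5 -34.8  14.4] turn [  3.83  -3.19 -13.62] rows 10.1 q [ 0.42  0.36  1.31 -0.36  1.67  0.78]
```

{"name": "jog_arm", "arguments": {"moves": [[[-20, -20, 14], [3.8, -3.2, -13.6], 60], [[-35, -35, 14], [3.8, -3.2, -13.6], 60], [[-35, -35, 14], [3.8, -3.2, -13.6], 60], [[-35, -35, 14], [3.8, -3.2, -13.6], 60], [[-35, -35, 14], [3.8, -3.2, -13.6], 60]]}}

```text
time_s: 9.57
ee_pos: [0.4818, 0.1298, 0.2989]
eef_rot: [3.021, 0.185, 0.59]
force: [0.2, -0.3, 0.0]
grip_width: 0.0601
```

```bash
python3 - <<'E'
from path import *
R=Rtool(0,0)
go([.48,.13,.3],R)
E
```

```text
shift [-1.8  0.2  1.1] turn [ 1.97 -1.65 -6.86] rows 5.1 q [ 0.28  0.22  1.42 -0.17  1.64  1.25]
```

{"name": "jog_arm", "arguments": {"moves": [[[0, 0, 0], [2, -1.7, -6.9], 60], [[0, 0, 0], [2, -1.7, -6.9], 60], [[0, 0, 0], [2, -1.7, -6.9], 60], [[0, 0, 0], [2, -1.7, -6.9], 60], [[0, 0, 0], [2, -1.7, -6.9], 60]]}}

```text
time_s: 9.98
ee_pos: [0.4819, 0.13, 0.2985]
eef_rot: [3.137, 0.0, 0.014]
force: [-0.2, -0.2, -0.5]
grip_width: 0.0598
```

{"name": "jog_arm", "arguments": {"moves": [[[0, 0, 0], [0, 0, 0], 60], [[0, 0, 0], [0, 0, 0], 60], [[0, 0, 0], [0, 0, 0], 60]]}}

```text
time_s: 10.23
ee_pos: [0.4819, 0.1306, 0.2993]
eef_rot: [3.135, 0.001, 0.026]
force: [0.7, -0.1, -0.1]
grip_width: 0.06
```

```bash
python3 - <<'E'
from path import *
R=Rtool(0,0)
go([.48,.13,.3],R)
w=save('wrist','w9')
E
```

```text
shift [-1.9 -0.6  0.7] turn [ 0.08 -0.01 -0.29] rows 0.2 q [ 0.19  0.13  1.51 -0.01  1.5   1.74]
```

View pics/w9.png

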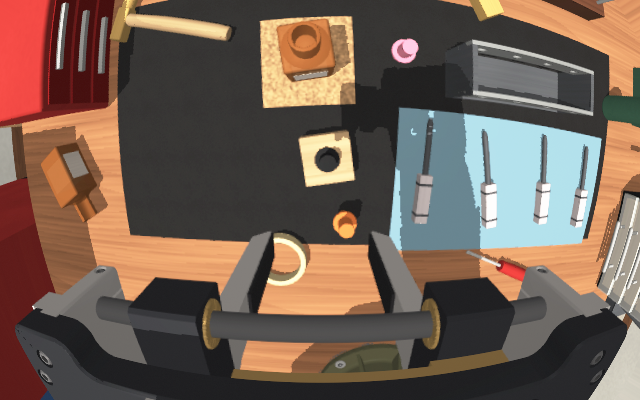

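```bash
python3 - <<'E'
from path import *
w=load('w9'); im=cv2.resize(w['frame'][10:195,250:370,::-1],None,fx=5,fy=5,interpolation=cv2.INTER_CUBIC)
im=cv2.convertScaleAbs(im,alpha=1.8,beta=20)
cv2.imwrite('pics/w9a.png',im[:500]);cv2.imwrite('pics/w9b.png',im[480:])
E
```

```text
(no output)
```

View pics/w9a.png

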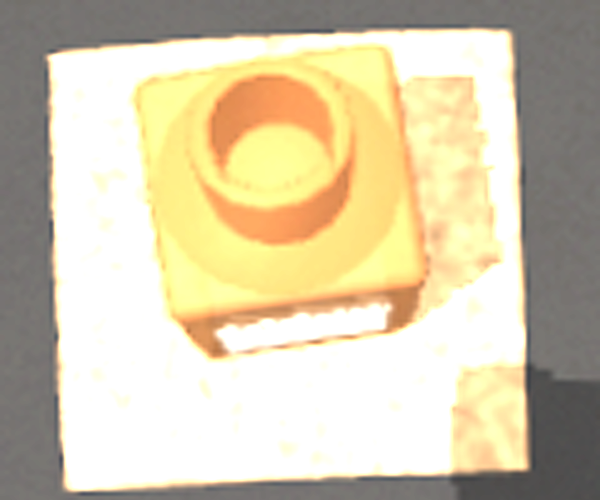

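View pics/w9b.png

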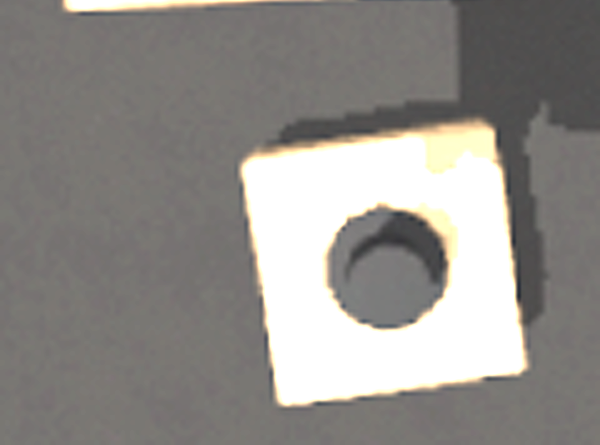

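```bash
python3 - <<'E'
from path import *
w=load('w9');g=lambda x,y,z:onz(w,250+x/5,10+y/5,z)
print('mouth',g(271,136,.149),'width',np.linalg.norm(g(188,136,.149)-g(355,136,.149)))
print('body top',[g(x,y,.104) for x,y in [(135,88),(390,46),(428,280),(178,320)]], np.mean([g(x,y,.104) for x,y in [(135,88),(390,46),(428,280),(178,320)]],0))
print('mat',np.mean([g(x,y,.004) for x,y in [(48,50),(512,30),(528,470),(66,490)]],0))
print('flange',g(388,747,.05),'grip',g(394,768,.082),np.linalg.norm(g(328,747,.05)-g(448,747,.05)))
print('block',np.mean([g(x,y+480,.045) for x,y in [(243,160),(492,122),(525,372),(280,405)]],0))
E
```

```text
mouth [0.6454 0.1511 0.149 ] width 0.03510814414650174
body top [array([0.6697, 0.1866, 0.104 ]), array([0.681 , 0.1257, 0.104 ]), array([0.6214, 0.1153, 0.104 ]), array([0.6105, 0.1745, 0.104 ])] [0.6456 0.1505 0.104 ]
mat [0.6458 0.153  0.004 ]
flange [0.4993 0.12   0.05  ] grip [0.4985 0.1193 0.082 ] 0.03351730815491519
block [0.4989 0.1206 0.045 ]
```

```bash
python3 - <<'E'
from path import *
go([.499,.1197,.120],Rtool(0,0))
E
```

```text
shift [  17.   -11.2 -179.4] turn [ 0.08 -0.01 -0.29] rows 4.3 q [ 0.2   0.13  1.51 -0.01  1.5   1.74]
```

{"name": "jog_arm", "arguments": {"moves": [[[17, -11, -40], [0.1, 0, -0.3], 60], [[17, -11, -80], [0.1, 0, -0.3], 60], [[17, -11, -120], [0.1, 0, -0.3], 60], [[17, -11, -160], [0.1, 0, -0.3], 60], [[17, -11, -179], [0.1, 0, -0.3], 60]]}}

```text
time_s: 10.7
ee_pos: [0.4969, 0.1198, 0.1158]
eef_rot: [-3.14, 0.006, -0.001]
force: [-0.1, -0.5, -0.7]
grip_width: 0.0601
```

{"name": "jog_arm", "arguments": {"moves": [[[0, 0, 0], [0, 0, 0], 60], [[0, 0, 0], [0, 0, 0], 60]]}}

```text
time_s: 10.87
ee_pos: [0.499, 0.1202, 0.1208]
eef_rot: [-3.139, 0.001, -0.002]
force: [0.5, 0.4, 0.5]
grip_width: 0.0599
```

```bash
python3 - <<'E'
from path import *
go([.499,.1197,.056],Rtool(0,0));w=save('wrist','w10')
E
```

```text
shift [  0.   -0.5 -64.8] turn [-0.03 -0.01  0.02] rows 1.6 q [0.16 0.31 1.72 0.   1.11 1.73]
```

View pics/w10.png

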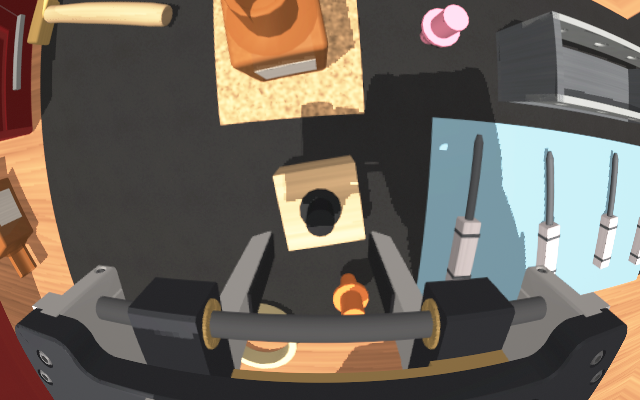

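{"name": "jog_arm", "arguments": {"moves": [[[0, 0, -30], [0, 0, 0], 60], [[0, 0, -55], [0, 0, 0], 60], [[0, 0, -65], [0, 0, 0], 60], [[0, 0, -65], [0, 0, 0], 60], [[0, 0, -65], [0, 0, 0], 15]], "squeeze": 30}}

```text
time_s: 11.33
ee_pos: [0.4999, 0.1202, 0.0575]
eef_rot: [-3.138, -0.002, -0.003]
force: [0.6, -0.0, 0.3]
grip_width: 0.0562
```

{"name": "jog_arm", "arguments": {"moves": [[[0, 0, 0], [0, 0, 0], 15], [[0, 0, 0], [0, 0, 0], 15], [[0, 0, 0], [0, 0, 0], 15], [[0, 0, 0], [0, 0, 0], 15], [[0, 0, 0], [0, 0, 0], 15]]}}

```text
time_s: 11.75
ee_pos: [0.4992, 0.1201, 0.0564]
eef_rot: [-3.138, -0.001, -0.004]
force: [-0.5, 1.4, 1.4]
grip_width: 0.0233
```

{"name": "jog_arm", "arguments": {"moves": [[[0, 0, 15], [0, 0, 0], 15], [[0, 0, 45], [0, 0, 0], 15], [[0, 0, 85], [0, 0, 0], 15], [[0, 0, 125], [0, 0, 0], 15], [[0, 0, 165], [0, 0, 0], 15]]}}

```text
time_s: 12.17
ee_pos: [0.4985, 0.1199, 0.2229]
eef_rot: [-3.139, -0.0, -0.004]
force: [1.4, 0.5, -0.5]
grip_width: 0.0216
```

{"name": "jog_arm", "arguments": {"moves": [[[40, 10, 0], [0, 0, 0], 15], [[80, 20, 0], [0, 0, 0], 15], [[120, 30, 0], [0, 0, 0], 15], [[146, 31, 0], [0, 0, 0], 15], [[146, 31, 0], [0, 0, 0], 15]]}}

```text
time_s: 12.58
ee_pos: [0.6477, 0.1511, 0.2186]
eef_rot: [-3.139, 0.001, -0.004]
force: [0.1, -0.4, -1.7]
grip_width: 0.0213
```

{"name": "jog_arm", "arguments": {"moves": [[[0, 0, 0], [0, 0, 0], 15], [[0, 0, 0], [0, 0, 0], 15]]}}

```text
time_s: 12.75
ee_pos: [0.6444, 0.151, 0.2207]
eef_rot: [-3.139, 0.0, -0.004]
force: [-0.3, -0.7, -0.3]
grip_width: 0.0213
```

```bash
python3 - <<'E'
from path import *
go([.6455,.151,.207],Rtool(0,0));w=save('wrist','w11');d=save('side','d11');s=save('scene','s11')
M=[.6455,.151,.16]
u,v=map(int,proj(d,M));crop(d,'d11c',u-50,v-40,u+50,v+60,5)
u,v=map(int,proj(s,M));crop(s,'s11c',u-50,v-40,u+50,v+60,5)
print(ctrl.get_obs()['grip_width'])
E
```

```text
shift [  1.1   0.  -13.7] turn [-0.03 -0.    0.04] rows 0.3 q [0.17 0.55 1.14 0.   1.46 1.75]
0.021382749330709605
```

View pics/d11c.png

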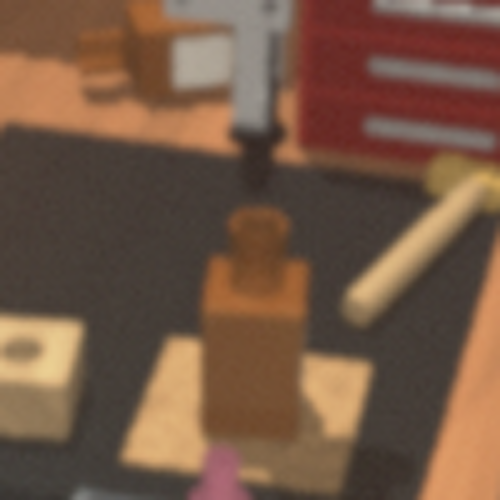

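View pics/s11c.png

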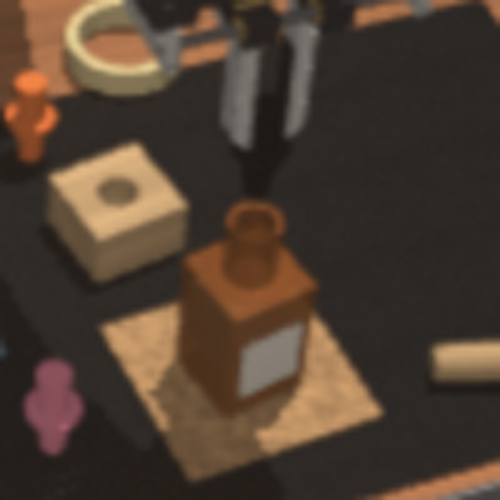

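View pics/w11.png

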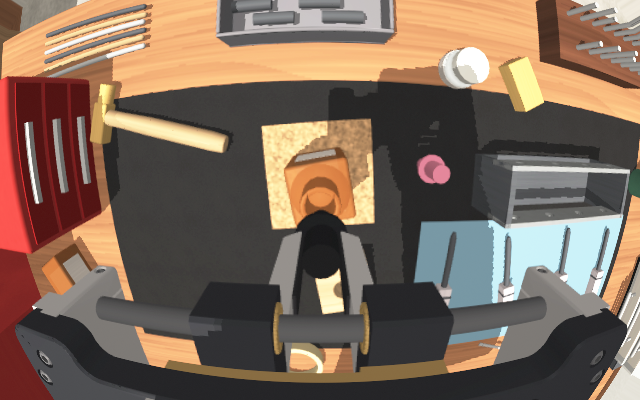

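{"name": "jog_arm", "arguments": {"moves": [[[1, 0, -10], [0, 0, 0], 15], [[1, 0, -22], [0, 0, 0], 15], [[1, 0, -34], [0, 0, 0], 15], [[1, 0, -46], [0, 0, 0], 15], [[1, 0, -56], [0, 0, 0], 15]]}}

```text
time_s: 13.32
ee_pos: [0.6455, 0.1509, 0.1627]
eef_rot: [-3.139, 0.001, -0.004]
force: [0.7, -0.8, -0.7]
grip_width: 0.0212
```

{"name": "jog_arm", "arguments": {"moves": [[[0, 0, 0], [0, 0, 0], 15], [[0, 0, -2], [0, 0, 0], 15], [[0, 0, -3], [0, 0, 0], 15]]}}

```text
time_s: 13.57
ee_pos: [0.6462, 0.1511, 0.162]
eef_rot: [-3.139, -0.001, -0.004]
force: [-0.3, -0.2, -0.7]
grip_width: 0.0217
```

{"name": "jog_arm", "arguments": {"moves": [[[0, 0, -1], [0, 0, 0], 15], [[0, 0, -2], [0, 0, 0], 15], [[0, 0, -3], [0, 0, 0], 15], [[0, 0, -3], [0, 0, 0], 15]]}}

```text
time_s: 13.9
ee_pos: [0.6466, 0.1511, 0.1608]
eef_rot: [-3.138, -0.003, -0.004]
force: [-2.1, -0.7, 7.8]
grip_width: 0.0214
```

{"name": "jog_arm", "arguments": {"moves": [[[0, 0, 0], [0, 0, 0], 50], [[0, 0, 0], [0, 0, 0], 50], [[0, 0, 0], [0, 0, 0], 50], [[0, 0, 20], [0, 0, 0], 50], [[0, 0, 60], [0, 0, 0], 50]]}}

```text
time_s: 14.32
ee_pos: [0.6444, 0.1507, 0.2145]
eef_rot: [-3.14, 0.008, -0.004]
force: [0.3, 0.1, 0.2]
grip_width: 0.049
```

{"name": "jog_arm", "arguments": {"moves": [[[-40, 0, 30], [0, 0, 0], 60], [[-80, 0, 60], [0, 0, 0], 60], [[-120, 0, 90], [0, 0, 0], 60], [[-160, -20, 110], [0, 0, 0], 60], [[-170, -40, 120], [0, 0, 0], 60]]}}

```text
time_s: 14.73
ee_pos: [0.4808, 0.1175, 0.335]
eef_rot: [-3.138, -0.001, -0.001]
force: [0.2, -0.4, 0.8]
grip_width: 0.0599
```

{"name": "jog_arm", "arguments": {"moves": [[[0, 0, 0], [0, 0, 0], 60], [[0, 0, 0], [0, 0, 0], 60]]}}

```text
time_s: 14.9
ee_pos: [0.4826, 0.1162, 0.3358]
eef_rot: [-3.138, -0.004, -0.004]
force: [0.5, 1.2, -1.2]
grip_width: 0.0603
```

```bash
python3 - <<'E'
from path import *
go([.6455,.151,.207],Rtool(0,0));w=save('wrist','w12');d=save('side','d12');s=save('scene','s12')
M=[.6455,.151,.12]
u,v=map(int,proj(d,M));crop(d,'d12c',u-40,v-40,u+40,v+40,6)
u,v=map(int,proj(s,M));crop(s,'s12c',u-40,v-40,u+40,v+40,6)
a=cv2.imread('pics/d12c.png');b=cv2.imread('pics/s12c.png');cv2.imwrite('pics/c12.png',cv2.resize(np.hstack([a,b]),(800,400)))
E
```

```text
shift [ 162.9   34.8 -128.8] turn [-0.04  0.05  0.05] rows 5.0 q [0.16 0.11 1.45 0.   1.58 1.74]
```

View pics/c12.png

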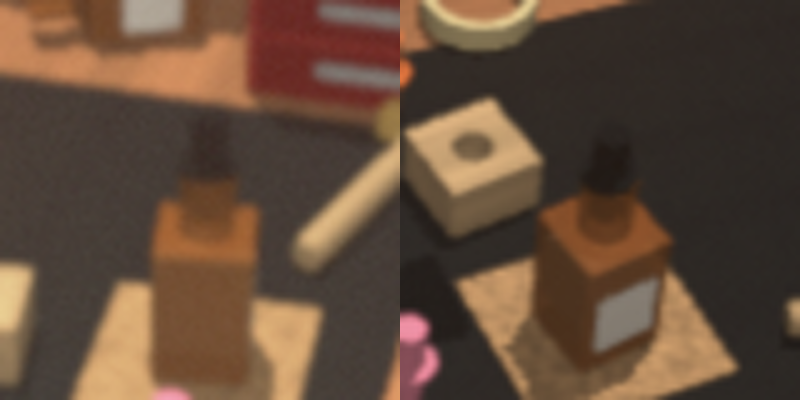

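View pics/w12.png

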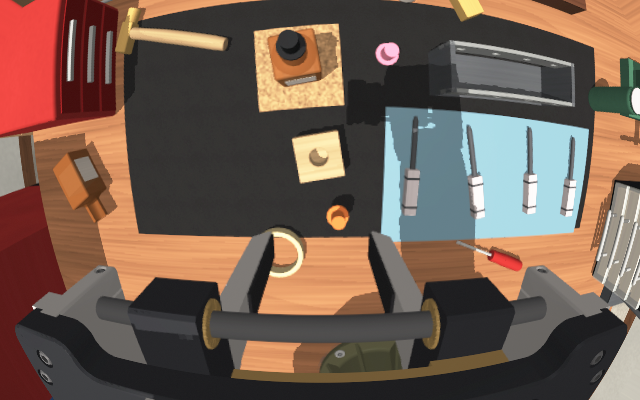

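{"name": "jog_arm", "arguments": {"moves": [[[-20, -40, 0], [0, 0, 0], 60], [[-30, -80, 0], [0, 0, 0], 60], [[-30, -120, 0], [0, 0, 0], 60], [[-30, -160, 0], [0, 0, 0], 60], [[-30, -200, 0], [0, 0, 0], 60]]}}

```text
time_s: 15.47
ee_pos: [0.4531, -0.0851, 0.333]
eef_rot: [-3.138, 0.001, -0.003]
force: [2.0, 0.3, 0.3]
grip_width: 0.06
```

{"name": "jog_arm", "arguments": {"moves": [[[0, -40, 0], [0, 0, 0], 60], [[0, -80, 0], [0, 0, 0], 60], [[0, -110, 0], [0, 0, 0], 60], [[0, -110, 0], [0, 0, 0], 60], [[0, -110, 0], [0, 0, 0], 60]]}}

```text
time_s: 15.88
ee_pos: [0.4533, -0.1945, 0.3322]
eef_rot: [-3.137, 0.002, -0.006]
force: [-0.2, 0.6, -0.3]
grip_width: 0.06
```

```bash
python3 - <<'E'
from path import *
w=save('wrist','w13');print(w['obs']['ee_pos'],w['obs']['eef_rot'])
E
```

```text
[ 0.4533 -0.1945  0.3322] [-3.1369  0.0023 -0.0059]
```

View pics/w13.png

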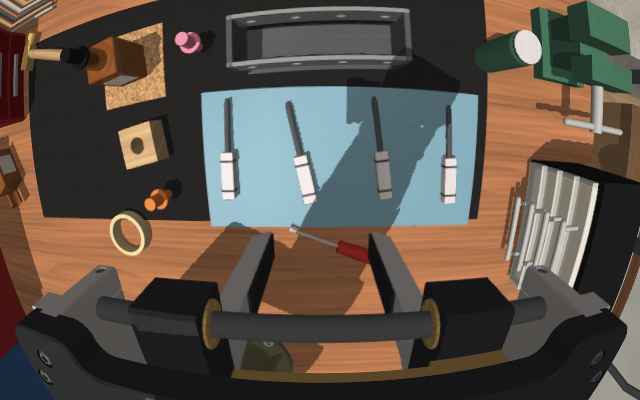

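```bash
python3 - <<'E'
from path import *
w=load('w13'); crop(w,'w13r',215,0,425,90,3.8); crop(w,'w13d',200,80,480,220,2.8)
E
```

```text
(no output)
```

View pics/w13r.png

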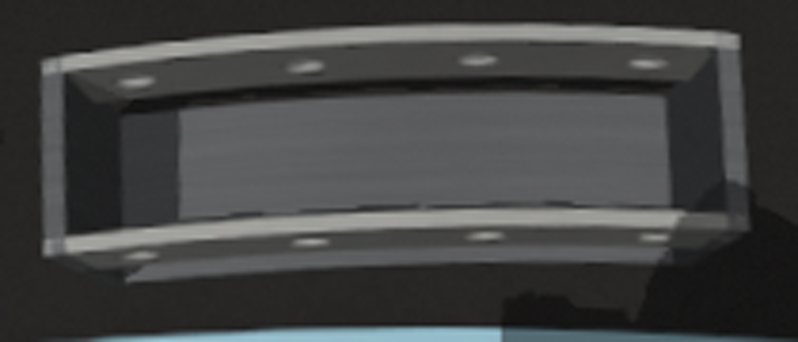

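View pics/w13d.png

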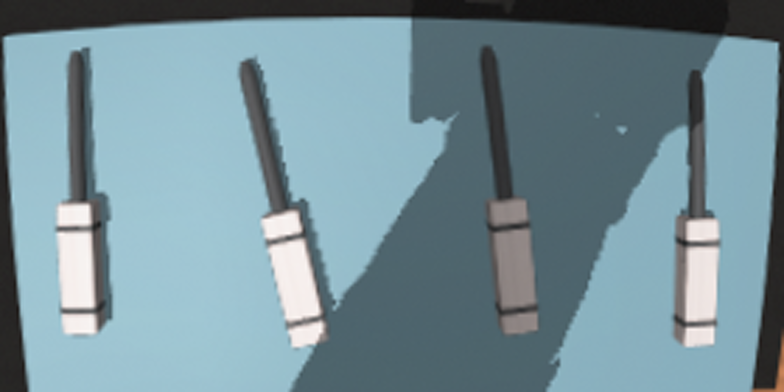

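```bash
python3 - <<'E'
from path import *
w=load('w13');g=lambda x,y,z:onz(w,215+x/3.8,y/3.8,z)
FL=g(47,253,.098);FR=g(746,228,.098);RL=g(43,62,.098);RR=g(738,38,.098)
print(FL,FR,RL,RR);print('front w',np.linalg.norm(FL-FR),'rear w',np.linalg.norm(RL-RR),'depth',np.linalg.norm(FL-RL),np.linalg.norm(FR-RR))
y=(FL-FR);print('yaw from front',np.arctan2(-y[0],y[1]));y=(RL-RR);print('yaw rear',np.arctan2(-y[0],y[1]))
print('centre',(FL+FR+RL+RR)/4)
for x,yy in [(142,255),(310,242),(487,237),(655,238)]: print('fh',g(x,yy,.075))
for x,yy in [(136,82),(306,67),(478,60),(648,63)]: print('rh',g(x,yy,.075))
h=lambda x,y,z:onz(w,200+x/2.8,80+y/2.8,z)
for nm,A,B,S,T in [('a',(83,333),None,(77,203),(76,53)),('b',(308,343),None,(282,215),(246,62)),('c',(518,332),None,(506,201),(487,48)),('d',(694,344),None,(697,219),(695,72))]:
    s=h(*S,.022);b=h(*A,.022);t=h(*T,.011); print(nm,'rear',b,'shoulder',s,'len',np.linalg.norm(s-b),'tip',t,'az',np.degrees(np.arctan2(*(t-b)[1::-1])),np.degrees(np.arctan2(*(s-b)[1::-1])))
E
```

```text
[ 0.6038 -0.0681  0.098 ] [ 0.6108 -0.316   0.098 ] [ 0.6777 -0.0656  0.098 ] [ 0.6841 -0.3152  0.098 ]
front w 0.24805956033768106 rear w 0.2496784027244277 depth 0.0739006155906506 0.07333781468388031
yaw from front 0.0281855357767717
yaw rear 0.025893813879956977
centre [ 0.6441 -0.1912  0.098 ]
fh [ 0.6039 -0.098   0.075 ]
fh [ 0.6056 -0.1606  0.075 ]
fh [ 0.607  -0.2251  0.075 ]
fh [ 0.6088 -0.2875  0.075 ]
rh [ 0.673  -0.0953  0.075 ]
rh [ 0.6747 -0.1593  0.075 ]
rh [ 0.6768 -0.2226  0.075 ]
rh [ 0.6786 -0.2863  0.075 ]
a rear [ 0.3967 -0.0381  0.022 ] shoulder [ 0.4756 -0.0403  0.022 ] len 0.07901319006760274 tip [ 0.564 -0.04   0.011] az -0.6739046243565854 -1.6026962953106152
b rear [ 0.3897 -0.1746  0.022 ] shoulder [ 0.4656 -0.1609  0.022 ] len 0.07718895115476358 tip [ 0.5535 -0.1409  0.011 ] az 11.62084457017568 10.196359553002221
c rear [ 0.3958 -0.2993  0.022 ] shoulder [ 0.4738 -0.2891  0.022 ] len 0.07866238102020932 tip [ 0.5617 -0.2787  0.011 ] az 7.072748521197292 7.4347759267390945
d rear [ 0.3876 -0.4139  0.022 ] shoulder [ 0.4659 -0.4085  0.022 ] len 0.07851938888731362 tip [ 0.5544 -0.4075  0.011 ] az 2.1950244733754993 3.9413984464690417
```

```bash
python3 - <<'E'
from path import *
R=Rtool(-.8,0); go([.4576,-.0400,.06],R)
print(chk([.4576,-.04,.004],R,log()['qpos']))
E
```

```text
shift [   4.2  153.5 -272.7] turn [-0.05 -0.02 -0.11] rows 7.5 q [-0.48  0.11  1.46  0.    1.58  1.1 ]
(array([-0.167 ,  0.3927,  1.94  , -0.    ,  0.809 ,  1.4178]), np.float64(1.1102230246251565e-15))
```

{"name": "jog_arm", "arguments": {"moves": [[[0, 40, -20], [0, 0, -0.1], 45], [[2, 80, -40], [0, 0, -0.1], 45], [[4, 115, -60], [0, 0, -0.1], 45], [[4, 145, -85], [0, 0, -0.1], 45], [[4, 154, -120], [0, 0, -0.1], 45]]}}

```text
time_s: 16.35
ee_pos: [0.4574, -0.0349, 0.2144]
eef_rot: [-3.138, -0.004, -0.008]
force: [1.6, -0.5, -0.5]
grip_width: 0.0451
```

{"name": "jog_arm", "arguments": {"moves": [[[0, 0, -35], [0, 0, 0], 45], [[0, 0, -70], [0, 0, 0], 45], [[0, 0, -100], [0, 0, 0], 45], [[0, 0, -100], [0, 0, 0], 45], [[0, 0, -100], [0, 0, 0], 45]]}}

```text
time_s: 16.77
ee_pos: [0.4566, -0.0384, 0.1138]
eef_rot: [-3.138, 0.002, -0.011]
force: [-0.2, -0.1, 1.1]
grip_width: 0.0449
```

```bash
python3 - <<'E'
from path import *
R=Rtool(-.8,0); go([.4576,-.0400,.004],R); w=save('wrist','w14')
E
```

```text
shift [   1.    -1.6 -109.8] turn [-0.04 -0.02 -0.04] rows 2.6 q [-0.17  0.2   1.87  0.    1.07  1.41]
```

View pics/w14.png

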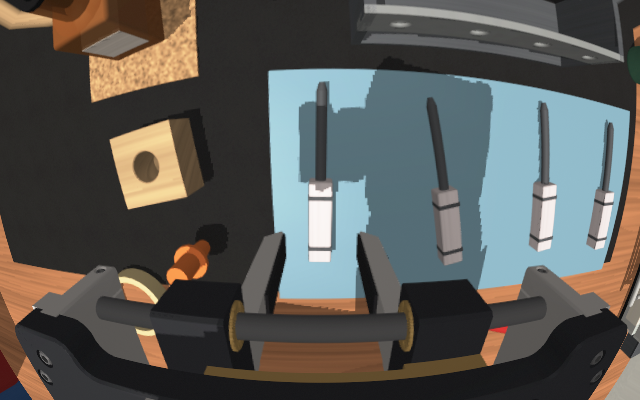

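{"name": "jog_arm", "arguments": {"moves": [[[1, -1, -40], [0, 0, 0], 45], [[1, -1, -75], [0, 0, 0], 45], [[1, -1, -95], [0, 0, 0], 45], [[1, -1, -105], [0, 0, 0], 45], [[1, -1, -109], [0, 0, 0], 45]], "squeeze": 50}}

```text
time_s: 17.23
ee_pos: [0.4587, -0.0403, 0.0055]
eef_rot: [-3.139, -0.001, -0.012]
force: [-1.4, -0.4, -0.3]
grip_width: 0.045
```

{"name": "jog_arm", "arguments": {"moves": [[[0, 0, 0], [0, 0, 0], 15], [[0, 0, 0], [0, 0, 0], 15], [[0, 0, 0], [0, 0, 0], 15], [[0, 0, 0], [0, 0, 0], 15], [[0, 0, 0], [0, 0, 0], 15]]}}

```text
time_s: 17.65
ee_pos: [0.4588, -0.0404, 0.0063]
eef_rot: [-3.139, -0.003, -0.012]
force: [-2.1, 2.5, 7.8]
grip_width: 0.0219
```

```bash
python3 - <<'E'
from path import *
o=log();print(o['ee_pos'],o['grip_width'],o['force']);w=save('wrist','w15');crop(w,'w15c',240,60,400,300,2.4)
E
```

```text
[ 0.4588 -0.0404  0.0063] 0.021852789730098705 [-2.0696  2.5212  7.7923]
```

View pics/w15c.png

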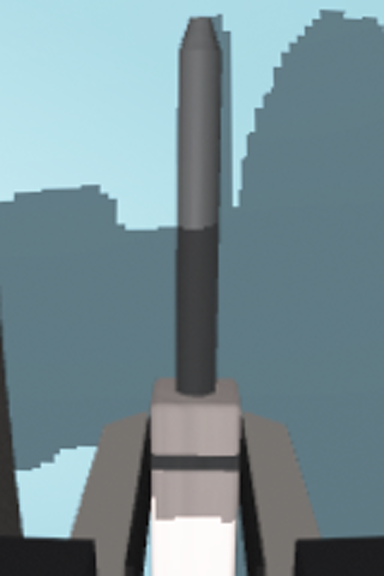

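{"name": "jog_arm", "arguments": {"moves": [[[0, 0, 30], [0, 0, 0], 15], [[0, 0, 64], [0, 0, 0.2], 15], [[0, -20, 64], [0, 0, 0.44], 15], [[10, -50, 64], [0, 0, 0.44], 15], [[15, -60, 64], [0, 0, 0.44], 15]]}}

```text
time_s: 18.12
ee_pos: [0.4739, -0.1028, 0.0704]
eef_rot: [-3.14, -0.003, 0.026]
force: [0.1, 0.2, -1.2]
grip_width: 0.0214
```

{"name": "jog_arm", "arguments": {"moves": [[[0, 0, 0], [0, 0, 0], 15], [[0, 0, 0], [0, 0, 0], 15], [[0, 0, 0], [0, 0, 0], 15]]}}

```text
time_s: 18.37
ee_pos: [0.4725, -0.0996, 0.0688]
eef_rot: [-3.138, 0.0, 0.026]
force: [0.1, 0.2, -0.6]
grip_width: 0.0216
```

```bash
python3 - <<'E'
from path import *
go([.4766,-.1003,.0703],Rtool(1.5,0));w=save('wrist','w16');crop(w,'w16c',200,0,440,240,2.5)
d=save('side','d16');u,v=map(int,proj(d,[.59,-.1,.08]));crop(d,'d16c',u-60,v-60,u+60,v+60,5)
E
```

```text
shift [ 4.1 -0.7  1.5] turn [-0.04 -0.    0.  ] rows 0.1 q [-0.29  0.32  1.84  0.    0.98  1.26]
```

View pics/w16c.png

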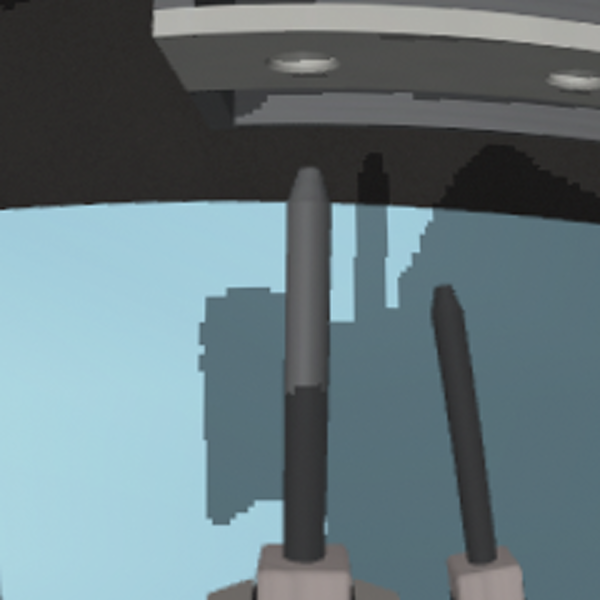

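View pics/d16c.png

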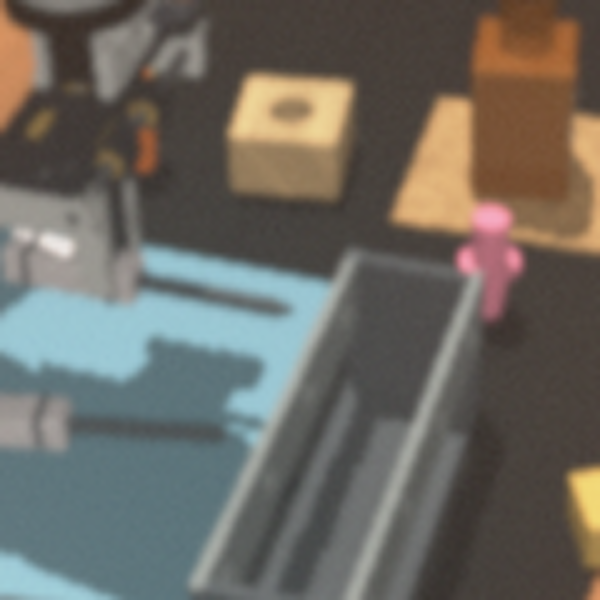

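```bash
cat >> h.py <<'E'
def w2(c,x0,y0,k): return lambda x,y,z: onz(c,x0+x/k,y0+y/k,z)
E
python3 - <<'E'
from path import *
w=load('w16');g=w2(w,200,0,2.5)
o=w['obs'];z=o['ee_pos'][2]+.0047;print('axis z',z)
t=g(310,170,z);s=g(303,556,z);h=g(304,63,.075)
print('tip',t,'shaft base',s,'hole',h,'hole2',g(577,81,.075));print('az rod',(t-s)[1]/(t-s)[0], (h-t)[1]-.026*(h-t)[0], np.linalg.norm(t-s))
print('pred tip from tool',o['ee_pos']+Rn.from_euler('xyz',o['eef_rot']).as_matrix()[:,0]*.107)
E
```

```text
axis z 0.07354005608445593
tip [ 0.5789 -0.0986  0.0735] shaft base [ 0.489  -0.0993  0.0735] hole [ 0.6038 -0.0966  0.075 ] hole2 [ 0.6052 -0.1594  0.075 ]
az rod 0.008033302388660757 0.0012998016652044607 0.0899139220826631
pred tip from tool [ 0.5795 -0.0968  0.0688]
```

{"name": "jog_arm", "arguments": {"moves": [[[8, 1, 1.5], [0, 0, 0], 15], [[16, 1, 1.5], [0, 0, 0], 15], [[24, 1.3, 1.5], [0, 0, 0], 15], [[32, 1.5, 1.5], [0, 0, 0], 15], [[40, 1.7, 1.5], [0, 0, 0], 15]]}}

```text
time_s: 18.88
ee_pos: [0.5139, -0.0985, 0.0705]
eef_rot: [-3.139, -0.001, 0.026]
force: [-0.5, -0.5, -1.5]
grip_width: 0.0217
```

```bash
python3 - <<'E'
from path import *
w=save('wrist','w17');crop(w,'w17c',240,20,400,180,4)
print(w['obs']['ee_pos'],w['obs']['eef_rot'],w['obs']['force'],w['obs']['moment'])
E
```

```text
[ 0.5139 -0.0985  0.0705] [-3.1385 -0.0006  0.0263] [-0.4583 -0.5065 -1.5243] [-0.      0.0307  0.0391]
```

View pics/w17c.png

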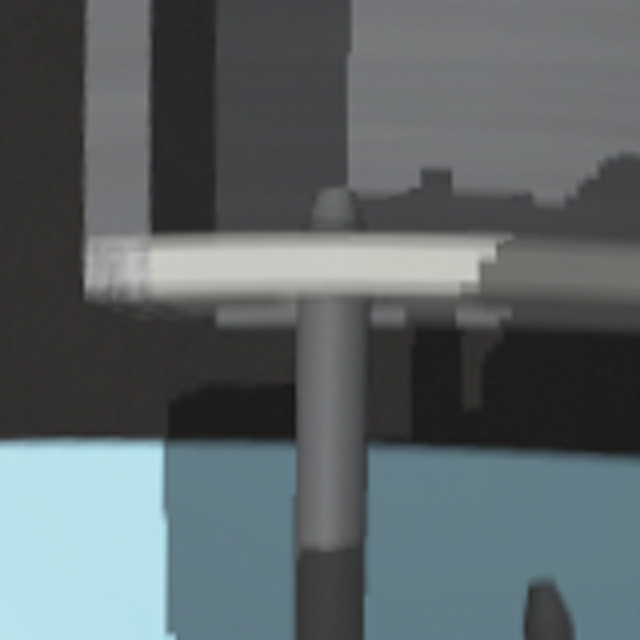

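{"name": "jog_arm", "arguments": {"moves": [[[10, 0.3, 0], [0, 0, 0], 15], [[20, 0.5, 0], [0, 0, 0], 15], [[30, 0.8, 0], [0, 0, 0], 15], [[40, 1, 0], [0, 0, 0], 15], [[44, 1.1, 0], [0, 0, 0], 15]]}}

```text
time_s: 19.35
ee_pos: [0.5579, -0.0975, 0.0704]
eef_rot: [-3.139, -0.001, 0.026]
force: [0.5, 0.8, -1.5]
grip_width: 0.0217
```

```bash
python3 - <<'E'
from path import *
w=save('wrist','w18');crop(w,'w18c',240,20,400,180,4)
print(w['obs']['ee_pos'],w['obs']['eef_rot'],w['obs']['force'],w['obs']['moment'])
E
```

```text
[ 0.5579 -0.0975  0.0704] [-3.1385 -0.0008  0.0262] [ 0.4672  0.7504 -1.4778] [0.0187 0.0586 0.0035]
```

View pics/w18c.png

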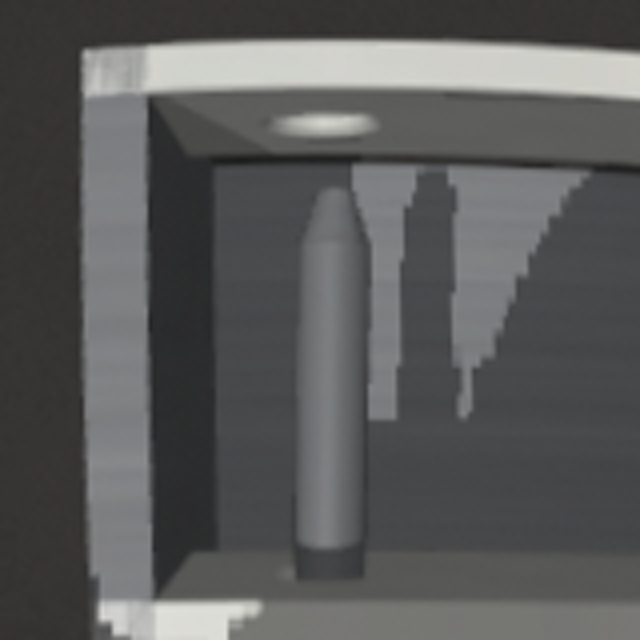

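{"name": "jog_arm", "arguments": {"moves": [[[4, 1.2, 0], [0, 0, 0], 15], [[12, 1.6, 0], [0, 0, 0], 15], [[20, 1.8, 0], [0, 0, 0], 15], [[24, 1.9, 0], [0, 0, 0], 15], [[25, 1.9, 0], [0, 0, 0], 15]]}}

```text
time_s: 19.82
ee_pos: [0.5827, -0.0956, 0.0705]
eef_rot: [-3.139, -0.001, 0.026]
force: [-0.9, 0.8, -0.9]
grip_width: 0.0217
```

```bash
python3 - <<'E'
from path import *
w=save('wrist','w19');crop(w,'w19c',240,20,400,220,3)
print(w['obs']['ee_pos'],w['obs']['eef_rot'],w['obs']['force'],w['obs']['moment'])
E
```

```text
[ 0.5827 -0.0956  0.0705] [-3.1386 -0.0009  0.0262] [-0.8885  0.7901 -0.8843] [0.0567 0.0204 0.0175]
```

View pics/w19c.png

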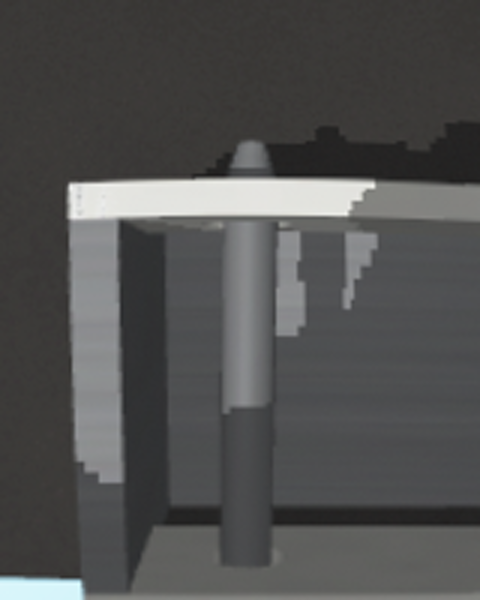

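{"name": "jog_arm", "arguments": {"moves": [[[2, 0, 0], [0, 0, 0], 15], [[4, 0, 0], [0, 0, 0], 15], [[4.5, 0, 0], [0, 0, 0], 15]]}}

```text
time_s: 20.12
ee_pos: [0.5866, -0.0957, 0.0706]
eef_rot: [-3.139, -0.001, 0.026]
force: [-0.1, 0.5, -1.6]
grip_width: 0.0213
```

Shoulder is about on the plate (0.6036). I release and lift away.

{"name": "jog_arm", "arguments": {"moves": [[[0, 0, -1.5], [0, 0, 0], 15], [[0, 0, -1.5], [0, 0, 0], 40], [[0, 0, -1.5], [0, 0, 0], 40], [[0, 0, -1.5], [0, 0, 0], 40], [[0, 0, 10], [0, 0, 0], 40]]}}

```text
time_s: 20.53
ee_pos: [0.5854, -0.0955, 0.0791]
eef_rot: [-3.138, 0.002, 0.026]
force: [-0.7, 0.9, -0.0]
grip_width: 0.0394
```

{"name": "jog_arm", "arguments": {"moves": [[[0, 0, 35], [0, 0, 0], 45], [[-20, 0, 75], [0, 0, 0], 45], [[-50, -20, 115], [0, 0, 0], 45], [[-85, -40, 135], [0, 0, 0], 45], [[-120, -60, 140], [0, 0, 0], 45]]}}

```text
time_s: 20.95
ee_pos: [0.4792, -0.1486, 0.2208]
eef_rot: [-3.141, -0.006, 0.027]
force: [-0.1, -1.1, 0.2]
grip_width: 0.0452
```

{"name": "jog_arm", "arguments": {"moves": [[[0, 0, 0], [0, 0, 0], 45], [[0, 0, 0], [0, 0, 0], 45]]}}

```text
time_s: 21.12
ee_pos: [0.4787, -0.1492, 0.2188]
eef_rot: [-3.14, -0.004, 0.024]
force: [0.4, 0.5, 0.6]
grip_width: 0.0451
```

```bash
python3 - <<'E'
from path import *
w=save('wrist','w20');print(w['obs']['ee_pos'],w['obs']['eef_rot'])
E
```

```text
[ 0.4787 -0.1492  0.2188] [-3.1398 -0.0037  0.024 ]
```

View pics/w20.png

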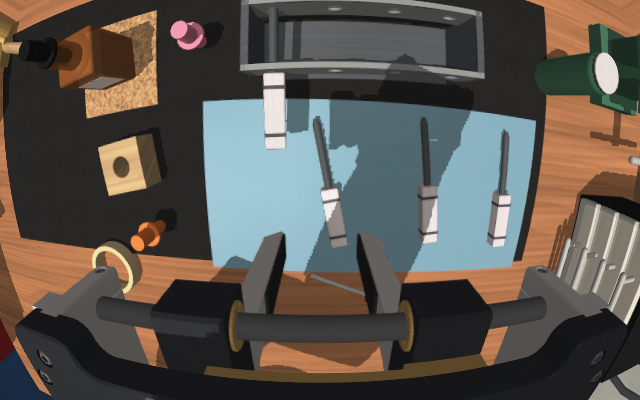

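Rod a is stowed. Next, measure rod b (shoulder near px (330,190)).

```bash
python3 - <<'E'
from path import *
w=load('w20');crop(w,'w20c',290,100,450,260,4)
E
```

```text
(no output)
```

View pics/w20c.png

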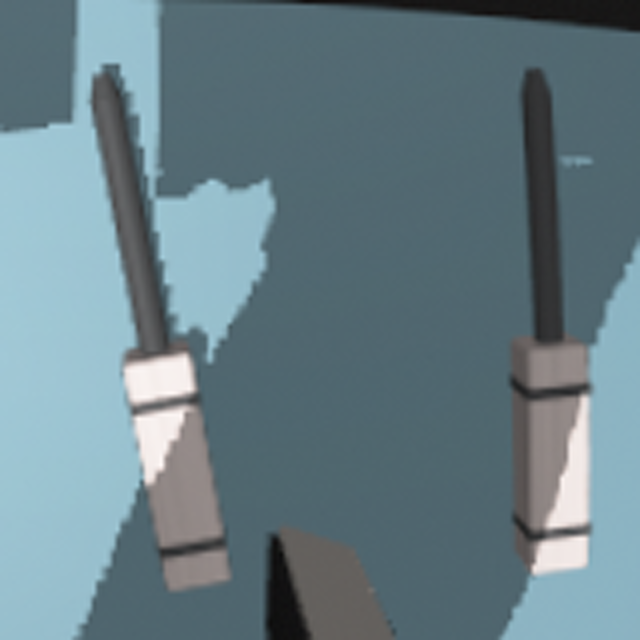

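```bash
python3 - <<'E'
from path import *
w=load('w20');g=w2(w,290,100,4)
s=g(159,362,.022);b=g(198,584,.022);t=g(104,72,.011);s2=g(151,345,.014)
print(s,b,np.linalg.norm(s-b),t,s2,'az',[np.degrees(np.arctan2(*(p-q)[1::-1])) for p,q in ((s,b),(t,b),(t,s2))])
az=11;u=np.array([np.cos(np.radians(az)),np.sin(np.radians(az))])
c=b[:2]+u*(.080-.018); print(c, s[:2]-u*.018)
E
```

```text
[ 0.4655 -0.1601  0.022 ] [ 0.39   -0.1755  0.022 ] 0.07701014539095682 [ 0.5549 -0.1409  0.011 ] [ 0.469  -0.1577  0.014 ] az [np.float64(11.517802799505079), np.float64(11.848619602000818), np.float64(11.04765390133845)]
[ 0.4509 -0.1637] [ 0.4478 -0.1636]
```

```bash
python3 - <<'E'
from path import *
R=Rtool(11.5,0); go([.4493,-.1637,.005],R)
E
```

```text
shift [ -30.   -15.1 -212.8] turn [-0.03  0.02  2.01] rows 5.2 q [-0.38  0.18  1.64  0.    1.32  1.17]
```

{"name": "jog_arm", "arguments": {"moves": [[[-15, -8, -40], [0, 0, 1], 45], [[-30, -15, -80], [0, 0, 2], 45], [[-30, -15, -115], [0, 0, 2], 45], [[-30, -15, -145], [0, 0, 2], 45], [[-30, -15, -145], [0, 0, 2], 45]]}}

```text
time_s: 21.58
ee_pos: [0.447, -0.1617, 0.0664]
eef_rot: [-3.133, 0.007, 0.201]
force: [-0.3, 0.2, -0.7]
grip_width: 0.0449
```

```bash
python3 - <<'E'
from path import *
w=save('wrist','w21');R=Rtool(11.5,0); go([.4493,-.1637,.005],R);crop(w,'w21c',220,60,420,300,2.5)
E
```

```text
shift [  0.8  -1.4 -64.6] turn [-0.06 -0.06 -0.01] rows 1.6 q [-0.43  0.31  1.86  0.    0.98  0.94]
```

View pics/w21c.png

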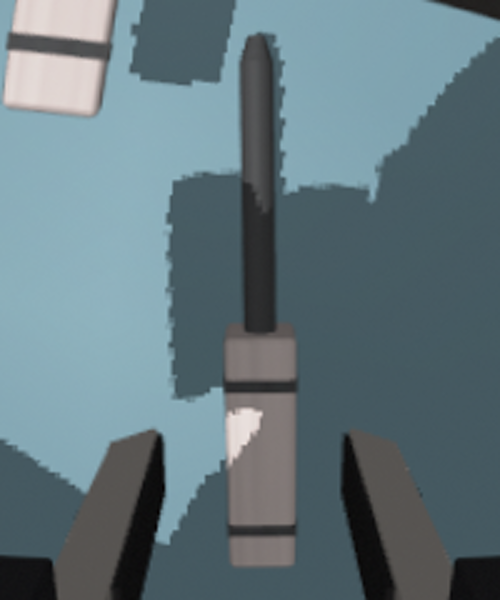

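{"name": "jog_arm", "arguments": {"moves": [[[1, -2, -30], [0, 0, 0], 45], [[1, -2, -52], [0, 0, 0], 45], [[1, -2, -62], [0, 0, 0], 45], [[1, -2, -65], [0, 0, 0], 45], [[1, -2, -65], [0, 0, 0], 15]]}}

```text
time_s: 22.05
ee_pos: [0.4511, -0.1654, 0.0077]
eef_rot: [-3.139, -0.001, 0.201]
force: [0.7, -0.5, 0.7]
grip_width: 0.0412
```

{"name": "jog_arm", "arguments": {"moves": [[[0, 0, 0], [0, 0, 0], 15], [[0, 0, 0], [0, 0, 0], 15], [[0, 0, 0], [0, 0, 0], 15], [[0, 0, 0], [0, 0, 0], 15]]}}

```text
time_s: 22.38
ee_pos: [0.4509, -0.1655, 0.0079]
eef_rot: [-3.139, -0.002, 0.2]
force: [-1.2, 2.3, 8.6]
grip_width: 0.0219
```

```bash
python3 - <<'E'
from path import *
w=save('wrist','w22');crop(w,'w22c',240,60,400,260,3)
o=w['obs'];print(o['ee_pos'],o['eef_rot'],o['grip_width'],o['force'])
E
```

```text
[ 0.4509 -0.1655  0.0079] [-3.1394 -0.0022  0.2005] 0.021852368686494043 [-1.1909  2.3476  8.6304]
```

View pics/w22c.png

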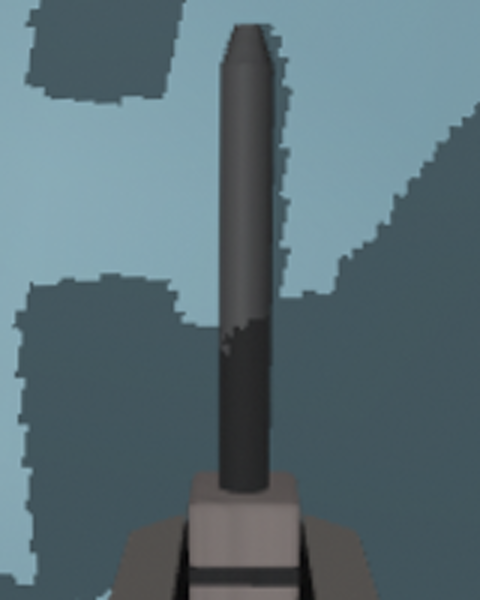

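{"name": "jog_arm", "arguments": {"moves": [[[0, 0, 30], [0, 0, 0], 15], [[0, 0, 64], [0, 0, 0], 15], [[0, 3, 64], [0, 0, -1], 15], [[10, 3.2, 64], [0, 0, -2], 15], [[27.5, 3.2, 64], [0, 0, -2], 15]]}}

```text
time_s: 22.85
ee_pos: [0.4776, -0.1622, 0.0719]
eef_rot: [-3.139, -0.002, 0.02]
force: [-0.3, 0.3, -3.1]
grip_width: 0.0216
```

{"name": "jog_arm", "arguments": {"moves": [[[0, 0, 0], [0, 0, 0], 15], [[0, 0, 0], [0, 0, 0], 15], [[0, 0, 0], [0, 0, 0], 15]]}}

```text
time_s: 23.1
ee_pos: [0.4771, -0.162, 0.0707]
eef_rot: [-3.138, -0.0, 0.027]
force: [0.0, -0.3, -1.5]
grip_width: 0.0216
```

```bash
python3 - <<'E'
from path import *
go([.4784,-.1623,.072],Rtool(1.5,0));w=save('wrist','w23');crop(w,'w23c',240,0,440,240,3)
E
```

```text
shift [ 1.3 -0.3  1.3] turn [-0.04 -0.   -0.01] rows 0.0 q [-0.4   0.36  1.78  0.    1.    1.14]
```

View pics/w23c.png

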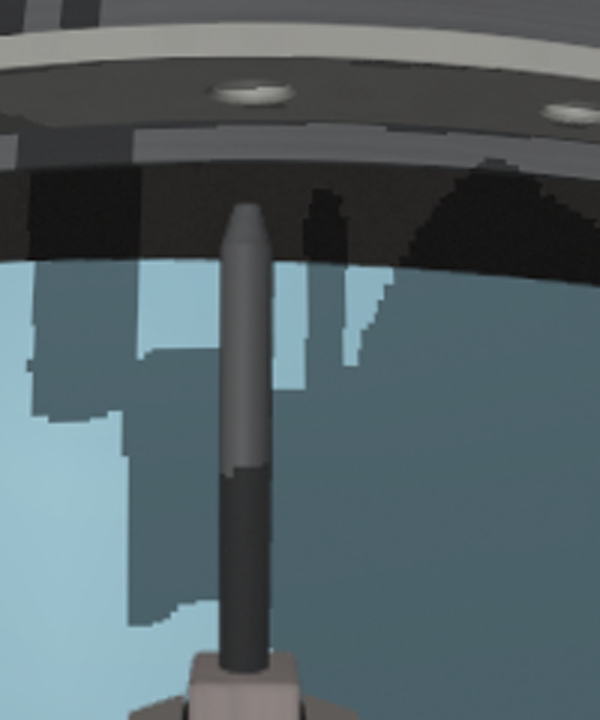

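```bash
cat >> h.py <<'E'
def align(fn,x0,y0,k,tip,base,hole,dz):
    w=load(fn);g=w2(w,x0,y0,k);z=w['obs']['ee_pos'][2]+dz
    t=g(*tip,z);s=g(*base,z);h=g(*hole,.075)
    print('axis z',z,'tip',t,'base',s,'hole',h,'len',np.linalg.norm(t-s),'az',(t-s)[1]/(t-s)[0],'dy needed',(h-t)[1]-.026*(h-t)[0],'tip tool',w['obs']['ee_pos'][:2]+np.array([1,.026])*.107)
E
python3 - <<'E'
from path import *
align('w23',240,0,3,(247,206),(245,668),(253,93),.0031)
E
```

```text
axis z 0.07375027168269578 tip [ 0.5833 -0.16    0.0738] base [ 0.4928 -0.162   0.0738] hole [ 0.6054 -0.1606  0.075 ] len 0.09051050433797701 az 0.02189427023761437 dy needed -0.0011286231608127915 tip tool [ 0.5841 -0.1593]
```

{"name": "jog_arm", "arguments": {"moves": [[[10, -0.9, 1.3], [0, 0, 0], 15], [[25, -0.5, 1.3], [0, 0, 0], 15], [[42, 0, 1.3], [0, 0, 0], 15], [[60, 0.5, 1.3], [0, 0, 0], 15], [[78, 1, 1.3], [0, 0, 0], 15]]}}

```text
time_s: 23.57
ee_pos: [0.5559, -0.1612, 0.0721]
eef_rot: [-3.138, -0.0, 0.026]
force: [-0.5, -0.4, -0.6]
grip_width: 0.0216
```

```bash
python3 - <<'E'
from path import *
w=save('wrist','w24');crop(w,'w24c',240,20,400,180,4)
print(w['obs']['ee_pos'],w['obs']['eef_rot'],w['obs']['force'],w['obs']['moment'])
E
```

```text
[ 0.5559 -0.1612  0.0721] [-3.1385 -0.0003  0.0259] [-0.4877 -0.4144 -0.5556] [ 0.0431 -0.0221  0.0087]
```

View pics/w24c.png

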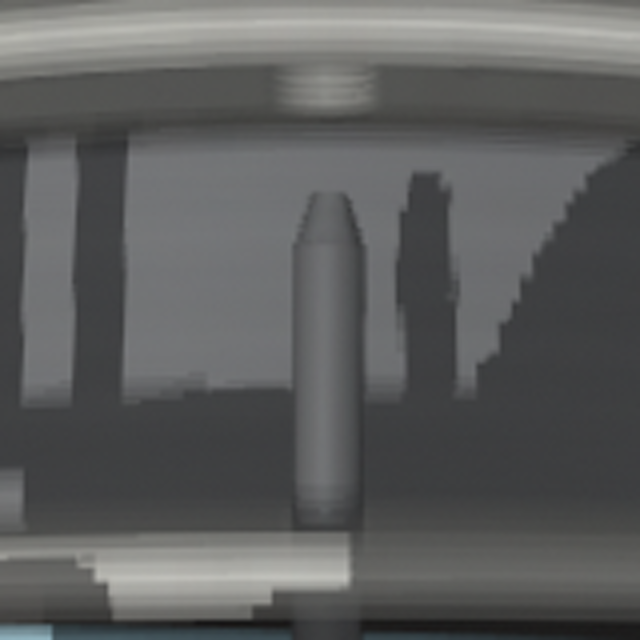

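{"name": "jog_arm", "arguments": {"moves": [[[8, 0.5, 0], [0, 0, 0], 15], [[16, 0.8, 0], [0, 0, 0], 15], [[24, 1, 0], [0, 0, 0], 15], [[29, 1.2, 0], [0, 0, 0], 15], [[31.5, 1.2, 0], [0, 0, 0], 15]]}}

```text
time_s: 24.03
ee_pos: [0.5877, -0.1599, 0.0721]
eef_rot: [-3.139, -0.001, 0.026]
force: [-0.3, -0.2, -1.4]
grip_width: 0.0212
```

```bash
python3 - <<'E'
from path import *
w=save('wrist','w25');crop(w,'w25c',220,20,420,240,3)
print(w['obs']['ee_pos'],w['obs']['eef_rot'],w['obs']['force'],w['obs']['moment'])
E
```

```text
[ 0.5877 -0.1599  0.0721] [-3.1386 -0.0008  0.0262] [-0.3379 -0.2401 -1.4457] [ 0.0139 -0.025   0.0241]
```

View pics/w25c.png

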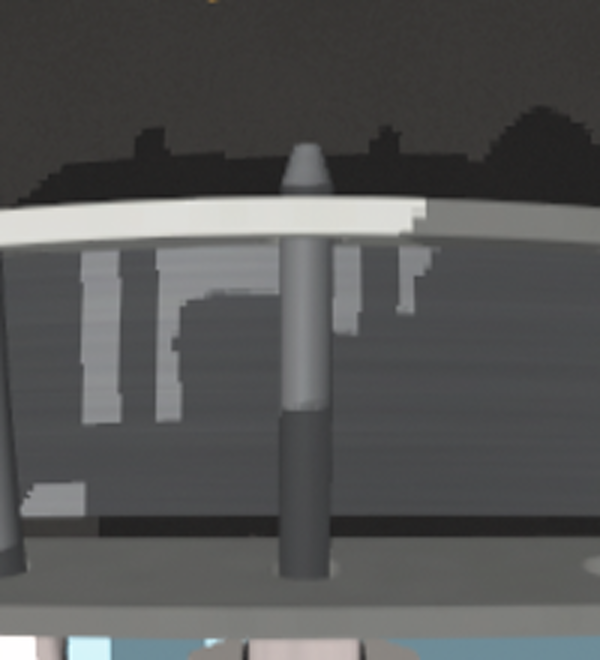

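{"name": "jog_arm", "arguments": {"moves": [[[1, 0, -1.5], [0, 0, 0], 15], [[1, 0, -1.5], [0, 0, 0], 40], [[1, 0, -1.5], [0, 0, 0], 40], [[1, 0, -1.5], [0, 0, 0], 40], [[1, 0, 10], [0, 0, 0], 40]]}}

```text
time_s: 24.5
ee_pos: [0.5872, -0.1597, 0.0806]
eef_rot: [-3.137, 0.002, 0.026]
force: [-0.8, 0.4, -1.2]
grip_width: 0.0393
```

{"name": "jog_arm", "arguments": {"moves": [[[0, 0, 35], [0, 0, 0], 45], [[-20, 0, 75], [0, 0, 0], 45], [[-50, -20, 115], [0, 0, 0], 45], [[-85, -50, 135], [0, 0, 0], 45], [[-115, -85, 140], [0, 0, 0], 45]]}}

```text
time_s: 24.92
ee_pos: [0.4902, -0.2269, 0.2203]
eef_rot: [-3.141, -0.005, 0.028]
force: [0.1, -1.6, 0.2]
grip_width: 0.045
```

{"name": "jog_arm", "arguments": {"moves": [[[0, -40, 0], [0, 0, 0], 45], [[0, -40, 0], [0, 0, 0], 45], [[0, -40, 0], [0, 0, 0], 45]]}}

```text
time_s: 25.17
ee_pos: [0.4899, -0.2683, 0.217]
eef_rot: [-3.139, -0.002, 0.023]
force: [-0.2, 0.5, -0.3]
grip_width: 0.045
```

```bash
python3 - <<'E'
from path import *
w=save('wrist','w26');print(w['obs']['ee_pos'],w['obs']['eef_rot']);crop(w,'w26c',220,0,560,260,2.3)
E
```

```text
[ 0.4899 -0.2683  0.217 ] [-3.1392 -0.0017  0.0233]
```

View pics/w26c.png

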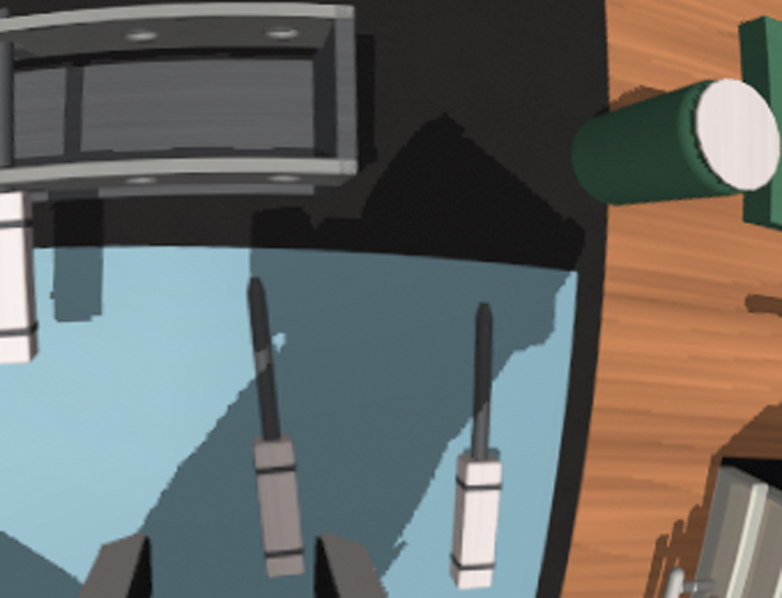

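```bash
python3 - <<'E'
from path import *
w=load('w26');g=w2(w,220,0,2.3)
for S,B,T in [((274,443),(284,574),(255,281)),((480,461),(472,585),(485,306))]:
    s=g(*S,.022);b=g(*B,.022);t=g(*T,.011)
    az=[np.degrees(np.arctan2(*(p-q)[1::-1])) for p,q in ((s,b),(t,b))]
    a=np.radians(az[1]);u=np.array([np.cos(a),np.sin(a)])
    print(s,b,np.linalg.norm(s-b),t,np.linalg.norm((t-b)[:2]),az,'grasp',b[:2]+u*.062,t[:2]-u*.108)
E
```

```text
[ 0.4743 -0.2909  0.022 ] [ 0.3964 -0.2999  0.022 ] 0.07838487462401296 [ 0.561  -0.2785  0.011 ] 0.16595184130274676 [np.float64(6.584185151335219), np.float64(7.422632587680519)] grasp [ 0.4579 -0.2919] [ 0.4539 -0.2924]
[ 0.4669 -0.4094  0.022 ] [ 0.389  -0.4152  0.022 ] 0.07805903631848912 [ 0.554  -0.4081  0.011 ] 0.16512971550530584 [np.float64(4.26466379642791), np.float64(2.4905574105129085)] grasp [ 0.451  -0.4126] [ 0.4461 -0.4128]
```

```bash
python3 - <<'E'
from path import *
R=Rtool(7,0); go([.456,-.2923,.006],R)
E
```

```text
shift [ -34.3  -25.2 -210.6] turn [-0.03  0.01  1.12] rows 5.2 q [-0.57  0.31  1.48  0.    1.35  0.98]
```

{"name": "jog_arm", "arguments": {"moves": [[[-15, -12, -38], [0, 0, 0.6], 45], [[-34, -25, -70], [0, 0, 1.1], 45], [[-34, -25, -110], [0, 0, 1.1], 45], [[-34, -25, -145], [0, 0, 1.1], 45], [[-34, -25, -145], [0, 0, 1.1], 45]]}}

```text
time_s: 25.63
ee_pos: [0.454, -0.289, 0.0652]
eef_rot: [-3.132, 0.006, 0.123]
force: [-0.2, 0.4, -1.0]
grip_width: 0.0452
```

```bash
python3 - <<'E'
from path import *
w=save('wrist','w27');R=Rtool(7,0); go([.456,-.2923,.006],R);crop(w,'w27c',220,60,420,300,2.5)
E
```

```text
shift [  0.4  -2.3 -63. ] turn [-0.08 -0.05 -0.01] rows 1.5 q [-0.64  0.44  1.68  0.    1.04  0.81]
```

View pics/w27c.png

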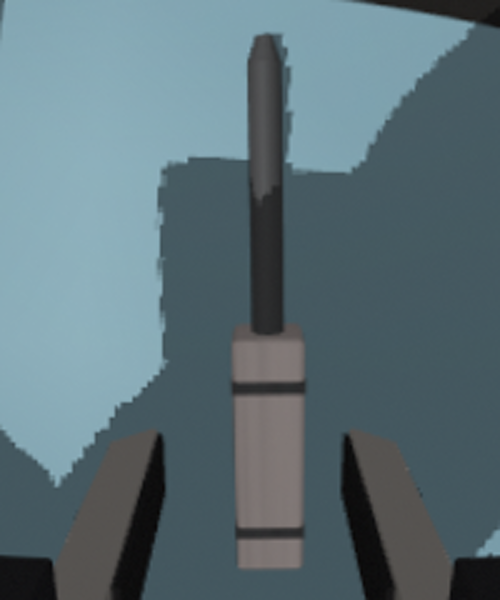

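{"name": "jog_arm", "arguments": {"moves": [[[1, -3, -30], [0, 0, 0], 45], [[1, -3, -52], [0, 0, 0], 45], [[1, -3, -60], [0, 0, 0], 45], [[1, -3, -64], [0, 0, 0], 45], [[1, -3, -64], [0, 0, 0], 15]]}}

```text
time_s: 26.1
ee_pos: [0.4583, -0.295, 0.0083]
eef_rot: [-3.139, -0.002, 0.123]
force: [-0.2, -0.2, 0.1]
grip_width: 0.0412
```

{"name": "jog_arm", "arguments": {"moves": [[[0, 0, 0], [0, 0, 0], 15], [[0, 0, 0], [0, 0, 0], 15], [[0, 0, 0], [0, 0, 0], 15], [[0, 0, 0], [0, 0, 0], 15]]}}

```text
time_s: 26.43
ee_pos: [0.458, -0.2951, 0.0082]
eef_rot: [-3.14, -0.002, 0.122]
force: [-0.6, 3.2, 8.0]
grip_width: 0.0216
```

```bash
python3 - <<'E'
from path import *
w=save('wrist','w28');crop(w,'w28c',240,60,400,260,3)
o=w['obs'];print(o['ee_pos'],o['eef_rot'],o['grip_width'],o['force'])
E
```

```text
[ 0.458  -0.2951  0.0082] [-3.1395 -0.002   0.122 ] 0.02163356164735622 [-0.565   3.164   7.9755]
```

View pics/w28c.png

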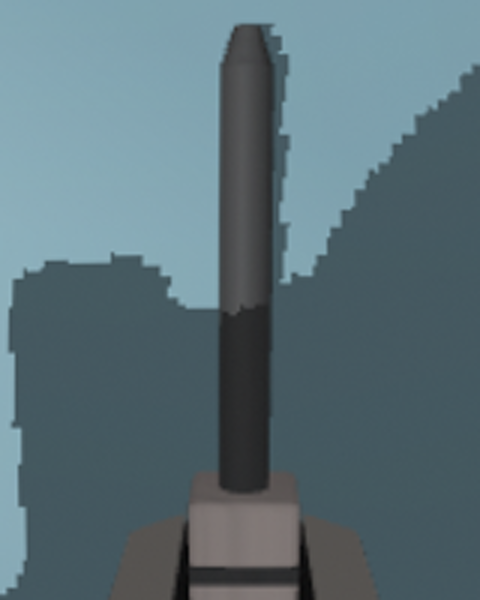

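{"name": "jog_arm", "arguments": {"moves": [[[0, 0, 30], [0, 0, 0], 15], [[0, 10, 64], [0, 0, -0.5], 15], [[0, 40, 64], [0, 0, -1.1], 15], [[10, 67, 64], [0, 0, -1.1], 15], [[22, 67, 64], [0, 0, -1.1], 15]]}}

```text
time_s: 26.9
ee_pos: [0.4794, -0.2247, 0.072]
eef_rot: [-3.138, -0.001, 0.027]
force: [0.3, -0.2, -0.2]
grip_width: 0.0217
```

{"name": "jog_arm", "arguments": {"moves": [[[0, 0, 0], [0, 0, 0], 15], [[0, 0, 0], [0, 0, 0], 15], [[0, 0, 0], [0, 0, 0], 15]]}}

```text
time_s: 27.15
ee_pos: [0.4789, -0.2284, 0.0709]
eef_rot: [-3.138, -0.0, 0.026]
force: [-1.1, 1.2, -1.1]
grip_width: 0.0215
```

```bash
python3 - <<'E'
from path import *
go([.480,-.2281,.0722],Rtool(1.5,0));w=save('wrist','w29');crop(w,'w29c',240,0,440,240,3)
E
```

```text
shift [1.1 0.3 1.3] turn [-0.04  0.    0.01] rows 0.0 q [-0.52  0.41  1.71  0.    1.02  1.03]
```

View pics/w29c.png

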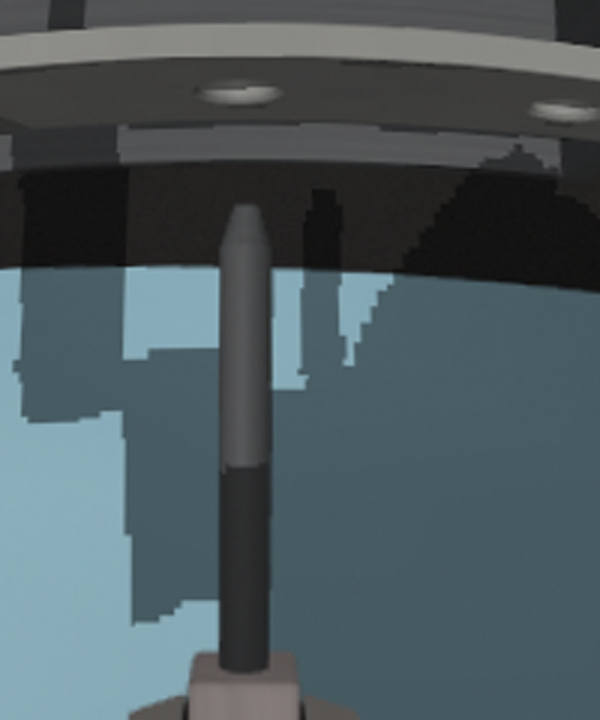

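```bash
python3 - <<'E'
from path import *
align('w29',240,0,3,(246,206),(245,668),(240,93),.0028)
E
```

```text
axis z 0.07371756787476894 tip [ 0.5852 -0.2263  0.0737] base [ 0.4945 -0.2284  0.0737] hole [ 0.6073 -0.2246  0.075 ] len 0.09067035726760847 az 0.022954667920668338 dy needed 0.0010823620604171781 tip tool [ 0.5859 -0.2256]
```

{"name": "jog_arm", "arguments": {"moves": [[[10, 1.3, 1.3], [0, 0, 0], 15], [[25, 1.7, 1.3], [0, 0, 0], 15], [[42, 2.1, 1.3], [0, 0, 0], 15], [[60, 2.6, 1.3], [0, 0, 0], 15], [[77, 3, 1.3], [0, 0, 0], 15]]}}

```text
time_s: 27.62
ee_pos: [0.5567, -0.2256, 0.0722]
eef_rot: [-3.138, -0.0, 0.025]
force: [-1.1, -0.0, -1.2]
grip_width: 0.0214
```

```bash
python3 - <<'E'
from path import *
w=save('wrist','w30');crop(w,'w30c',240,20,400,180,4)
print(w['obs']['ee_pos'],w['obs']['eef_rot'],w['obs']['force'],w['obs']['moment'])
E
```

```text
[ 0.5567 -0.2256  0.0722] [-3.1384 -0.0004  0.0248] [-1.0708 -0.0428 -1.1502] [ 0.0387  0.0109 -0.0852]
```

View pics/w30c.png

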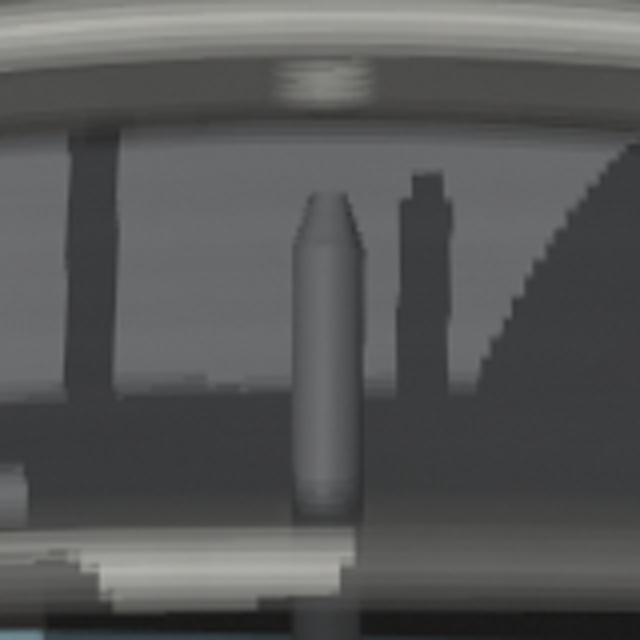

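{"name": "jog_arm", "arguments": {"moves": [[[8, 0.6, 0], [0, 0, 0], 15], [[16, 0.9, 0], [0, 0, 0], 15], [[24, 1.1, 0], [0, 0, 0], 15], [[30, 1.3, 0], [0, 0, 0], 15], [[32.5, 1.3, 0], [0, 0, 0], 15]]}}

```text
time_s: 28.08
ee_pos: [0.5896, -0.2237, 0.0723]
eef_rot: [-3.139, -0.001, 0.026]
force: [-0.4, 0.2, -1.9]
grip_width: 0.0216
```

```bash
python3 - <<'E'
from path import *
w=save('wrist','w31');crop(w,'w31c',220,20,420,240,3)
print(w['obs']['ee_pos'],w['obs']['eef_rot'],w['obs']['force'],w['obs']['moment'])
E
```

```text
[ 0.5896 -0.2237  0.0723] [-3.1386 -0.0008  0.0261] [-0.402   0.1695 -1.9277] [0.022  0.0508 0.0232]
```

View pics/w31c.png

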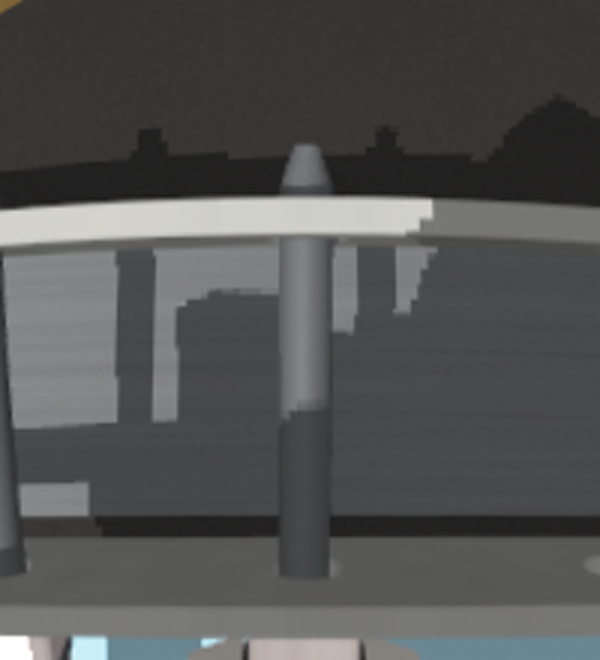

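Good. Release and view the last rod.

{"name": "jog_arm", "arguments": {"moves": [[[0, 0, -1.5], [0, 0, 0], 15], [[0, 0, -1.5], [0, 0, 0], 40], [[0, 0, -1.5], [0, 0, 0], 40], [[0, 0, -1.5], [0, 0, 0], 40], [[0, 0, 10], [0, 0, 0], 40]]}}

```text
time_s: 28.55
ee_pos: [0.5879, -0.2233, 0.0808]
eef_rot: [-3.137, 0.002, 0.026]
force: [-0.7, -0.3, 0.0]
grip_width: 0.0397
```

{"name": "jog_arm", "arguments": {"moves": [[[0, 0, 35], [0, 0, 0], 45], [[-20, 0, 75], [0, 0, 0], 45], [[-50, -20, 115], [0, 0, 0], 45], [[-85, -50, 135], [0, 0, 0], 45], [[-115, -85, 140], [0, 0, 0], 45]]}}

```text
time_s: 28.97
ee_pos: [0.4909, -0.2906, 0.2208]
eef_rot: [3.142, -0.005, 0.028]
force: [1.2, -0.6, 0.5]
grip_width: 0.0451
```

{"name": "jog_arm", "arguments": {"moves": [[[0, -40, 0], [0, 0, 0], 45], [[0, -60, 0], [0, 0, 0], 45], [[0, -60, 0], [0, 0, 0], 45], [[0, -60, 0], [0, 0, 0], 45]]}}

```text
time_s: 29.3
ee_pos: [0.4907, -0.3512, 0.2168]
eef_rot: [-3.139, -0.001, 0.024]
force: [0.3, 0.3, -0.5]
grip_width: 0.0454
```

```bash
python3 - <<'E'
from path import *
w=save('wrist','w32');print(w['obs']['ee_pos'],w['obs']['eef_rot']);crop(w,'w32c',160,0,500,260,2.3)
E
```

```text
[ 0.4907 -0.3512  0.2168] [-3.1387 -0.001   0.0244]
```

View pics/w32c.png

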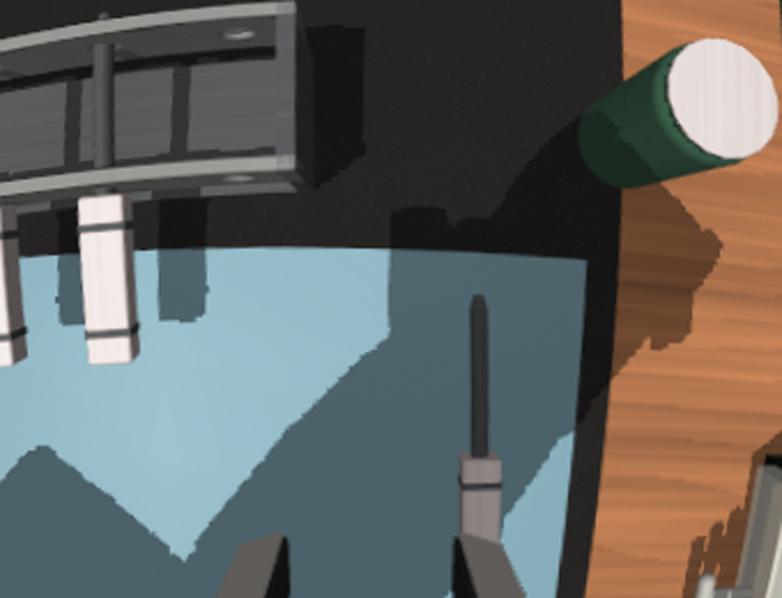

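```bash
python3 - <<'E'
from path import *
w=load('w32');g=w2(w,160,0,2.3)
s=g(480,457,.022);t=g(478,297,.011);s2=g(480,455,.015)
print(s,t,s2,np.degrees(np.arctan2(*(t-s2)[1::-1])),np.degrees(np.arctan2(*(t-s)[1::-1])))
w=load('w13')
for z in (.05,.1,.2): print(z,onz(w,507,240,z),onz(w,510,190,z),onz(w,533,160,z))
s=load('scene0');print(tri(s,(125,205),w,(507,240)))
for z in(0,.05,.1,.15): print(onz(s,125,212,z),onz(s,100,160,z))
E
```

```text
[ 0.4681 -0.4115  0.022 ] [ 0.5547 -0.4074  0.011 ] [ 0.4673 -0.4126  0.015 ] 3.411070094790016 2.729270120404817
0.05 [ 0.3232 -0.5369  0.05  ] [ 0.4185 -0.5242  0.05  ] [ 0.4739 -0.5698  0.05  ]
0.1 [ 0.346  -0.4999  0.1   ] [ 0.4309 -0.4886  0.1   ] [ 0.4804 -0.5292  0.1   ]
0.2 [ 0.3916 -0.426   0.2   ] [ 0.4559 -0.4175  0.2   ] [ 0.4933 -0.4482  0.2   ]
(array([ 0.3205, -0.5411,  0.0449]), np.float64(0.0009042005288527198))
[ 0.306  -0.5533  0.    ] [-0.0106 -0.6294  0.    ]
[ 0.3586 -0.542   0.05  ] [ 0.0561 -0.6147  0.05  ]
[ 0.4113 -0.5307  0.1   ] [ 0.1229 -0.6     0.1   ]
[ 0.4639 -0.5194  0.15  ] [ 0.1896 -0.5854  0.15  ]
```

```bash
python3 - <<'E'
from path import *
w=load('w32');crop(w,'w32d',440,100,640,300,3);s=load('s12');crop(s,'s12d',20,130,170,270,4)
w=load('w13');crop(w,'w13e',480,140,640,320,3)
a=cv2.imread('pics/w13e.png');b=cv2.resize(cv2.imread('pics/s12d.png'),(480,448));cv2.imwrite('pics/ee.png',cv2.copyMakeBorder(np.hstack([a[:448],b]),0,0,0,0,0)[:,:960][:, ::1])
E
```

```text
(no output)
```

View pics/w32d.png

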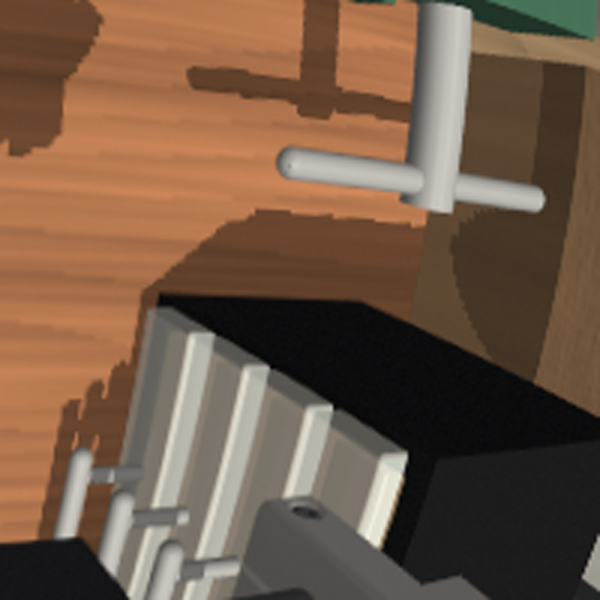

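View pics/s12d.png

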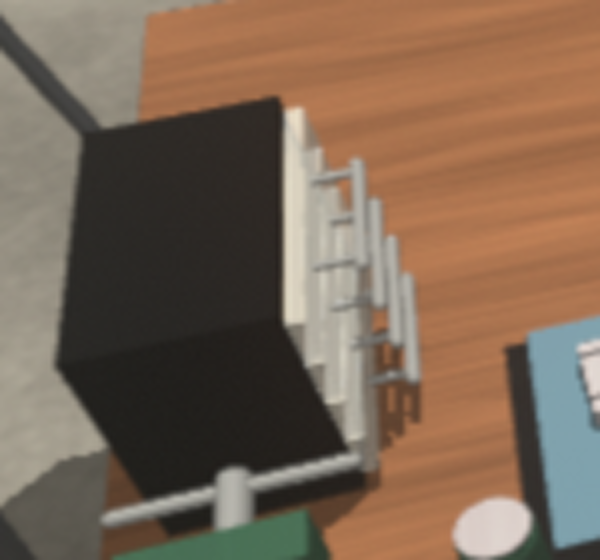

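```bash
python3 - <<'E'
from path import *
w=load('w32');s=load('s12')
for a,b in [((123,224.5),(467.3,251.7)),((119,216),(480.7,265)),((115,205.5),(496.7,282.7))]: print(tri(s,a,w,b))
s0=load('side0')
E
```

```text
(array([ 0.4009, -0.5543,  0.0384]), np.float64(0.001515829229110118))
(array([ 0.4015, -0.5545,  0.0804]), np.float64(0.0016009293735793296))
(array([ 0.403 , -0.5519,  0.129 ]), np.float64(0.0005802316910845666))
```

```bash
python3 - <<'E'
from path import *
R=Rtool(3,0); go([.4510,-.4128,.006],R)
E
```

```text
shift [ -40.1  -62.5 -210.7] turn [-0.04  0.01  0.31] rows 5.4 q [-0.68  0.41  1.34  0.    1.39  0.86]
```

{"name": "jog_arm", "arguments": {"moves": [[[-15, -25, -25], [0, 0, 0.3], 45], [[-30, -48, -50], [0, 0, 0.3], 45], [[-40, -62, -80], [0, 0, 0.3], 45], [[-40, -62, -115], [0, 0, 0.3], 45], [[-40, -62, -140], [0, 0, 0.3], 45]]}}

```text
time_s: 29.77
ee_pos: [0.4505, -0.4116, 0.0741]
eef_rot: [-3.137, 0.0, 0.052]
force: [0.7, 0.1, -0.7]
grip_width: 0.0455
```

{"name": "jog_arm", "arguments": {"moves": [[[0, 0, 0], [0, 0, 0], 45], [[0, 0, 0], [0, 0, 0], 45]]}}

```text
time_s: 29.93
ee_pos: [0.4515, -0.4115, 0.0765]
eef_rot: [-3.137, 0.0, 0.054]
force: [-0.5, 0.0, 1.3]
grip_width: 0.0452
```

```bash
python3 - <<'E'
from path import *
w=save('wrist','w33');R=Rtool(3,0); go([.4510,-.4128,.006],R);crop(w,'w33c',220,60,420,300,2.5)
E
```

```text
shift [ -1.1  -0.6 -72. ] turn [-0.02  0.02 -0.01] rows 1.7 q [-0.8   0.56  1.46  0.    1.12  0.72]
```

View pics/w33c.png

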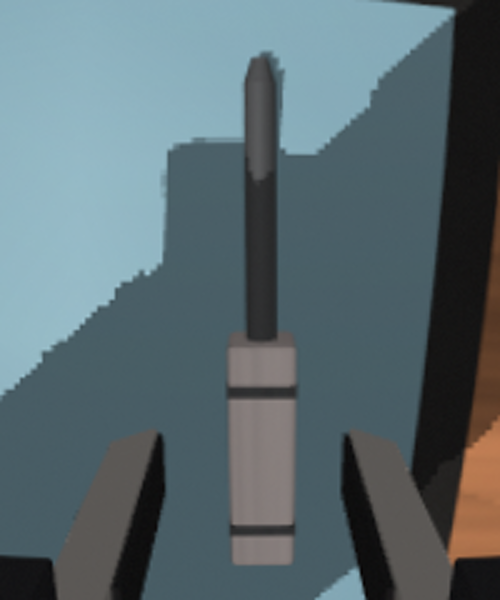

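{"name": "jog_arm", "arguments": {"moves": [[[0, -2, -35], [0, 0, 0], 45], [[0, -2, -58], [0, 0, 0], 45], [[0, -2, -66], [0, 0, 0], 45], [[0, -2, -71], [0, 0, 0], 45], [[0, -2, -71], [0, 0, 0], 15]]}}

```text
time_s: 30.4
ee_pos: [0.4518, -0.4148, 0.0064]
eef_rot: [-3.14, -0.002, 0.053]
force: [-0.1, 0.1, 0.3]
grip_width: 0.0412
```

{"name": "jog_arm", "arguments": {"moves": [[[0, 0, 0], [0, 0, 0], 15], [[0, 0, 0], [0, 0, 0], 15], [[0, 0, 0], [0, 0, 0], 15], [[0, 0, 0], [0, 0, 0], 15]]}}

```text
time_s: 30.73
ee_pos: [0.4517, -0.415, 0.0067]
eef_rot: [-3.14, -0.002, 0.052]
force: [-0.5, 1.5, 6.8]
grip_width: 0.0213
```

```bash
python3 - <<'E'
from path import *
w=save('wrist','w34');crop(w,'w34c',240,60,400,260,3)
o=w['obs'];print(o['ee_pos'],o['eef_rot'],o['grip_width'],o['force'])
E
```

```text
[ 0.4517 -0.415   0.0067] [-3.14   -0.0021  0.0522] 0.02128643127708578 [-0.5272  1.4867  6.8223]
```

View pics/w34c.png

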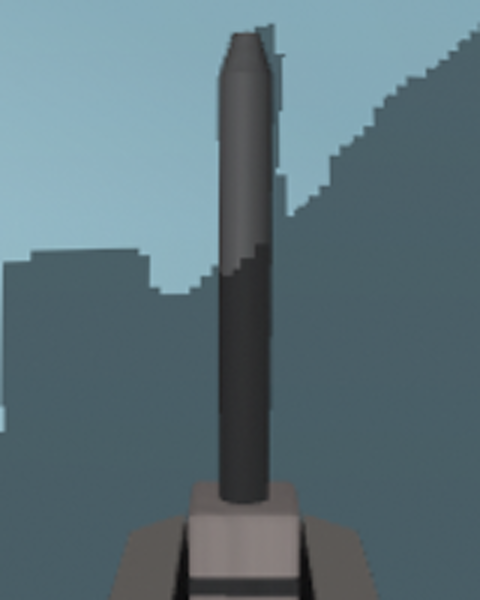

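{"name": "jog_arm", "arguments": {"moves": [[[0, 0, 30], [0, 0, 0], 15], [[0, 15, 64], [0, 0, -0.3], 15], [[0, 50, 64], [0, 0, -0.3], 15], [[10, 88, 64], [0, 0, -0.3], 15], [[25, 124, 64], [0, 0, -0.3], 15]]}}

```text
time_s: 31.2
ee_pos: [0.4755, -0.2895, 0.0701]
eef_rot: [-3.139, -0.001, 0.024]
force: [0.9, -0.2, -1.4]
grip_width: 0.0218
```

{"name": "jog_arm", "arguments": {"moves": [[[5, 0, 0], [0, 0, 0], 15], [[5, 0, 0], [0, 0, 0], 15], [[5, 0, 0], [0, 0, 0], 15], [[5, 0, 0], [0, 0, 0], 15]]}}

```text
time_s: 31.53
ee_pos: [0.4807, -0.2915, 0.0692]
eef_rot: [-3.139, -0.001, 0.025]
force: [0.4, -0.7, -1.8]
grip_width: 0.0217
```

```bash
python3 - <<'E'
from path import *
go([.4838,-.2913,.0707],Rtool(1.5,0));w=save('wrist','w35');crop(w,'w35c',240,0,440,240,3)
E
```

```text
shift [3.1 0.2 1.5] turn [-0.03  0.01  0.01] rows 0.1 q [-0.61  0.47  1.62  0.    1.05  0.93]
```

View pics/w35c.png

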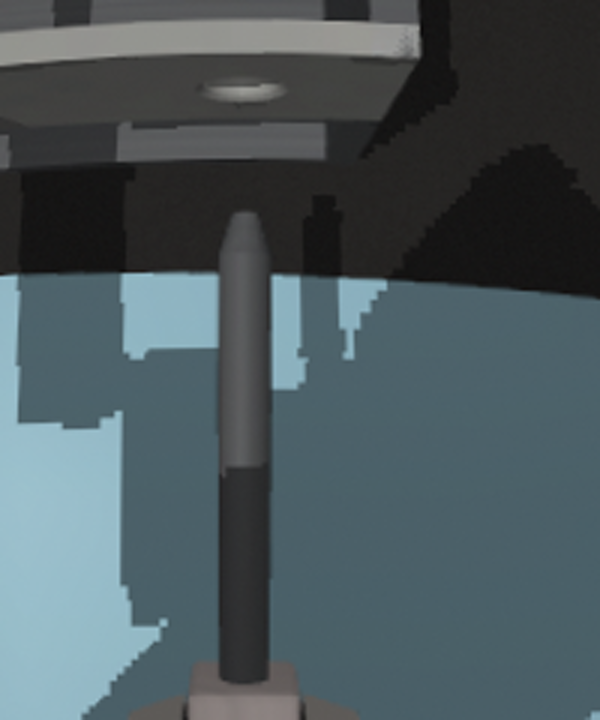

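```bash
python3 - <<'E'
from path import *
align('w35',240,0,3,(245,213),(244.5,679),(243,90),.0043)
E
```

```text
axis z 0.07349642166029616 tip [ 0.5854 -0.2894  0.0735] base [ 0.4945 -0.2915  0.0735] hole [ 0.6092 -0.2884  0.075 ] len 0.09091558743674237 az 0.023413030039493632 dy needed 0.00031898279932459023 tip tool [ 0.5877 -0.2887]
```

{"name": "jog_arm", "arguments": {"moves": [[[10, 0.6, 1.5], [0, 0, 0], 15], [[25, 1, 1.5], [0, 0, 0], 15], [[42, 1.4, 1.5], [0, 0, 0], 15], [[60, 1.9, 1.5], [0, 0, 0], 15], [[77, 2.4, 1.5], [0, 0, 0], 15]]}}

```text
time_s: 32.0
ee_pos: [0.5584, -0.2893, 0.0706]
eef_rot: [-3.139, -0.001, 0.024]
force: [-0.3, 0.5, -1.3]
grip_width: 0.0213
```

```bash
python3 - <<'E'
from path import *
w=save('wrist','w36');crop(w,'w36c',240,20,400,180,4)
print(w['obs']['ee_pos'],w['obs']['eef_rot'],w['obs']['force'],w['obs']['moment'])
E
```

```text
[ 0.5584 -0.2893  0.0706] [-3.1385 -0.0005  0.0244] [-0.2721  0.4691 -1.279 ] [ 0.0711 -0.006  -0.022 ]
```

View pics/w36c.png

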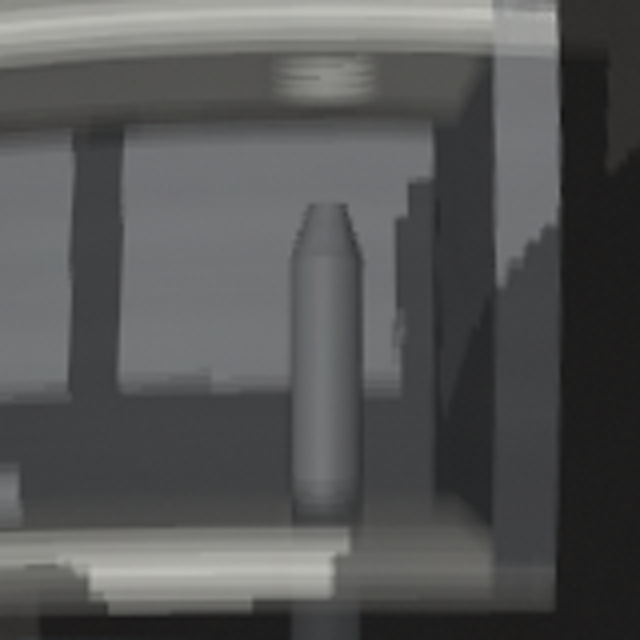

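{"name": "jog_arm", "arguments": {"moves": [[[9, 0.4, 0], [0, 0, 0], 15], [[18, 0.6, 0], [0, 0, 0], 15], [[26, 0.8, 0], [0, 0, 0], 15], [[31, 0.9, 0], [0, 0, 0], 15], [[33.5, 1, 0], [0, 0, 0], 15]]}}

```text
time_s: 32.47
ee_pos: [0.5918, -0.2876, 0.0705]
eef_rot: [-3.139, -0.001, 0.026]
force: [-0.7, 0.3, -1.8]
grip_width: 0.0217
```

```bash
python3 - <<'E'
from path import *
w=save('wrist','w37');crop(w,'w37c',220,20,420,240,3)
print(w['obs']['ee_pos'],w['obs']['eef_rot'],w['obs']['force'],w['obs']['moment'])
E
```

```text
[ 0.5918 -0.2876  0.0705] [-3.1385 -0.0005  0.0256] [-0.6917  0.2598 -1.7605] [ 0.0806  0.0192 -0.0123]
```

View pics/w37c.png

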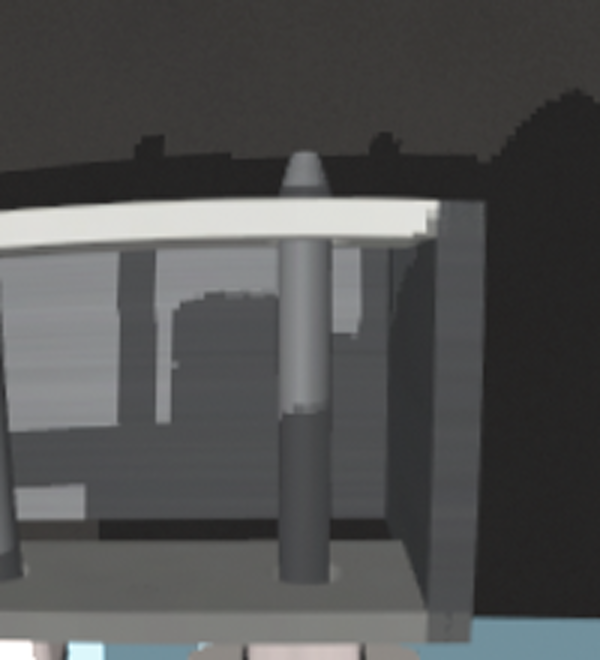

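Release, retreat up and back, then check everything.

{"name": "jog_arm", "arguments": {"moves": [[[1, 0, -1.5], [0, 0, 0], 15], [[1, 0, -1.5], [0, 0, 0], 40], [[1, 0, -1.5], [0, 0, 0], 40], [[1, 0, -1.5], [0, 0, 0], 40], [[1, 0, 10], [0, 0, 0], 40]]}}

```text
time_s: 32.93
ee_pos: [0.5916, -0.2867, 0.0791]
eef_rot: [-3.137, 0.002, 0.026]
force: [-0.3, 1.2, -0.6]
grip_width: 0.0394
```

{"name": "jog_arm", "arguments": {"moves": [[[0, 0, 35], [0, 0, 0], 45], [[-20, 20, 75], [0, 0, 0], 45], [[-50, 40, 115], [0, 0, 0], 45], [[-85, 60, 140], [0, 0, 0], 45], [[-120, 80, 160], [0, 0, 0], 45]]}}

```text
time_s: 33.35
ee_pos: [0.4925, -0.2186, 0.2297]
eef_rot: [-3.14, -0.003, 0.026]
force: [-0.2, -0.9, 0.7]
grip_width: 0.0449
```

{"name": "jog_arm", "arguments": {"moves": [[[-20, 20, 20], [0, 0, 0], 45], [[-20, 40, 40], [0, 0, 0], 45], [[-20, 40, 40], [0, 0, 0], 45], [[-20, 40, 40], [0, 0, 0], 45]]}}

```text
time_s: 33.68
ee_pos: [0.4736, -0.1789, 0.2687]
eef_rot: [-3.14, -0.004, 0.027]
force: [0.4, -0.3, -0.6]
grip_width: 0.0452
```

```bash
python3 - <<'E'
from path import *
w=save('wrist','w38');print(w['obs']['ee_pos'],w['obs']['eef_rot']);crop(w,'w38c',180,0,440,190,3)
d=save('side','d38');crop(d,'d38c',170,110,430,350,2.4);s=save('scene','s38');crop(s,'s38c',130,140,470,310,2.3)
E
```

```text
[ 0.4736 -0.1789  0.2687] [-3.1402 -0.0038  0.0272]
```

View pics/w38c.png

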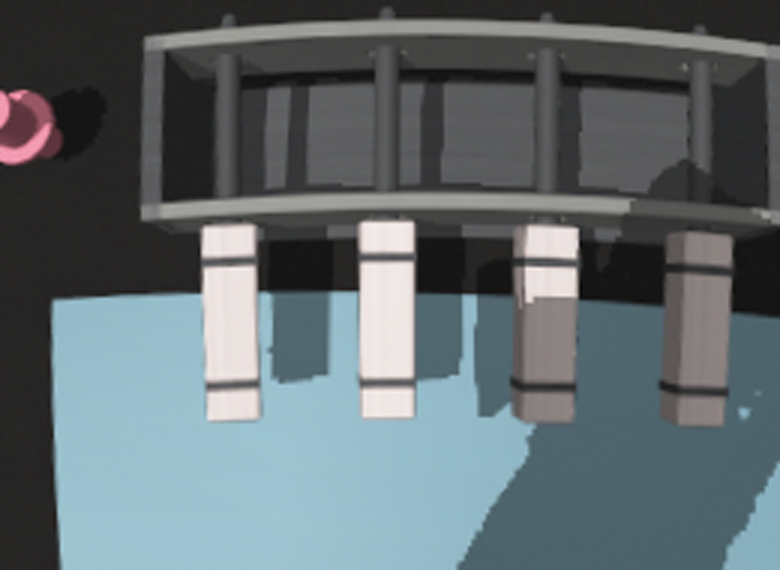

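View pics/d38c.png

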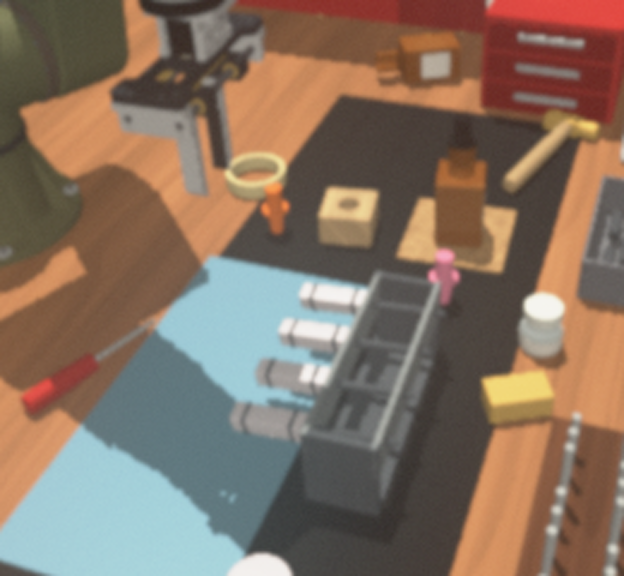

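View pics/s38c.png

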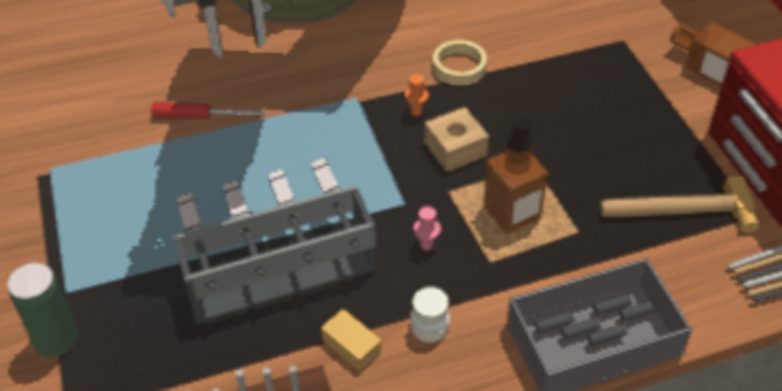

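```bash
python3 - <<'E'
from path import *
w=load('w38');g=w2(w,180,0,3)
C=np.array([.6441,-.1912]);a=.026;X=np.array([np.cos(a),np.sin(a)]);Y=np.array([-np.sin(a),np.cos(a)])
for S,B,T in [((229,227),(233,418),(228,15)),((386,222),(387,415),(387,9)),((548,228),(546,420),(547,13)),((700,236),(694,424),(700,28))]:
    s=g(*S,.084)[:2]-C;b=g(*B,.081)[:2]-C;t=g(*T,.076)[:2]-C
    print('shoulder',s@X,s@Y,'len',np.linalg.norm(s-b),'ang',(s-b)@Y/((s-b)@X),'tip',t@X)
w12=load('w12')
E
```

```text
shoulder -0.04137791696006487 0.09268166240110058 len 0.07659775045027326 ang -0.001927516022523405 tip 0.05194572885196692
shoulder -0.04144585373124451 0.031187649510187203 len 0.07631365366243686 ang 0.0009441916275343413 tip 0.05109734958998295
shoulder -0.04303324471287936 -0.03143961597084117 len 0.07630578825340012 ang 0.004913505116818957 tip 0.05061387148113072
shoulder -0.04274840853721782 -0.09278977876766413 len 0.07650928750943874 ang 0.0018533241381599565 tip 0.049692347066488916
```

{"name": "jog_arm", "arguments": {"moves": [[[0, 0, 0], [0, 0, 0], 45], [[0, 0, 0], [0, 0, 0], 45], [[0, 0, 0], [0, 0, 0], 45]]}}

```text
time_s: 34.08
ee_pos: [0.4733, -0.1795, 0.2662]
eef_rot: [-3.138, 0.0, 0.026]
force: [-0.3, -0.2, 1.0]
grip_width: 0.045
```

```bash
python3 - <<'E'
from path import *
w=save('wrist','w39');print(np.abs(w['frame'].astype(int)-load('w38')['frame']).mean()); s=save('scene','s39');print((np.abs(s['frame'].astype(int)-load('s38')['frame']).max(2)>40).sum())
print(ctrl.hand_in())
E
```

```text
4.599515625
0
the job is handed in; nothing more can be done
None
```

The job is handed in, at about 34 s of the 210 s allowed. The interface gave no verdict.

- **Bottle:** I took the bottle farthest to the robot's right, tilted it upright and stood it on the mat. It measured within 3 mm of the mat's centre before the stopper went in.
- **Stopper:** The black stopper is in the neck. The push met the rim at the height expected for fully home (7.8 N), and both fixed cameras show it seated. I did not remeasure its exact position afterwards.
- **Rods:** Four rods were present, and each is in its own hole.

| Last check on the rods | Measured | Limit |
|---|---|---|
| Shoulder to front plate | about 3–5 mm | 15 mm |
| Tips past the rear plate's outer face | 12–14 mm | must be past it |
| Yaw against the rack | below 0.005 rad | 0.1 rad |

- **Rod gap disagreement:** Working back from the tips puts the shoulders about 0–2 mm from the plate, rather than the 3–5 mm measured directly. Either value is inside the limit.
- **Rod droop:** I did not measure how far the handles droop. The hole clearance limits it to about 0.07 rad.
- **Everything else:** In the last pictures nothing else on the bench looks moved. I saw no rod knocked aside. The last two scene pictures showed no change, and the gripper was open and clear of everything.

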